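Change over the site model on the plan table

ROBOT

A 6-joint arm with a two-finger parallel gripper is mounted at the origin on the work surface. World frame = base frame: x ahead of the robot, y to its left, z up, the work surface at z = 0. Lengths are in m, angles in rad, forces in N, time in s.
With the tool pointing down it reaches from about 0.3 to 0.875 m from the base axis. Payload 6.4 kg.
Tool frame: the origin (TCP) lies midway between the tips of the shut fingers; the grasp point (between the pads) lies 19 mm behind it (ctrl.pinch_z is the distance from the TCP to the grasp point, in m); z points along the fingers, y is the line along which they close (so a half turn about z gives the same grasp; the last joint's range is limited). The gripper opens to 85 mm and grips with 20 to 120 N. Pads are 22 mm wide; open, the fingers measure 114 mm over their backs; the gripper's body (76 mm by 85 mm) begins 54 mm behind the grasp point. The pads swing forward as they close: fully open they stand 13 mm farther back than shut.
Start: joints at [-1.389, 0.181, 1.607, -0, 1.354, -0.206], TCP at [0.217, -0.532, 0.231] pointing down, gripper open.
Joint ranges: [-2.99, 2.99], [-0.89, 2.07], [0.3, 2.58], [-1.14, 4.28], [0, 2.63], [-3.12, 3.12]. Speed limits (rad/s): [2.57, 2.57, 3.01, 3.14, 3.14, 3.14].

INTERFACE

Orientations are given as a unit quaternion [w, x, y, z].
In Python, from bench import ctrl gives the robot as it stands.
- The arm moves only by the tool apply_moves, never from a script. Its argument "moves" is a list of rows, each an object with "jaw": the opening, from 0 (shut) to 1 (fully open); "offset": the shift along the tool's x, y, z in mm, a list of three; "rot": the turn, a rotation vector about the tool's x, y, z in degrees, a list of three. In form: [{"jaw": jaw, "offset": [dx, dy, dz], "rot": [ax, ay, az]}, ...]. A call has exactly 5 rows; each row shifts and turns the commanded pose from where the row before left it, along the tool's axes as they then stand; what a row does not reach is not made up. A row lasts 1/8 s, in which the tool goes at most 62.5 mm and 10.7 degrees, less where a joint would pass 70% of its speed; a pose out of reach is approached as far as the arm can. A call is refused whole if a number of a shift passes 62.5 or a number of a turn 10.7, either way. A call with a gripper value outside its range is refused whole. The fingers move at their own pace and stop on an object; the grip force is fixed at half the most. Time passes only in rows, so rows that do not move let the fingers close, or fill a call up. It gives the time, the measured TCP pose, the force, the opening and the grip force at its end, in the units of the state.
- ctrl.get_obs(): the state, without advancing time (a new reading comes with each control period).
- ctrl.camera(name): name is "scene" or "side" or "wrist"; returns (picture, depth): 480x640x3 uint8, red, green, blue; 480x640 float32, m along the optical axis (not along the pixel's ray), 0 where there is no reading.
- ctrl.camera_params(name): a dict with "K" (3x3 intrinsics, pixels), "dist" ([k1, k2, p1, p2, k3] as OpenCV has them; the pictures are not rectified), "cam_to_world" (4x4, takes a point from camera to world coordinates); the wrist camera has in their place "mount" (4x4, takes a point from camera to tool coordinates, whose origin is the TCP and whose axes are the flange's). Camera axes: x right, y down, z forward; pixel columns grow to the right and rows downward; lengths in m; the calibration is good to about 2 mm. A picture is of the moment at which its call begins: read the wrist's pose just before it. camera_params takes no time and is no camera call.
- ctrl.hand_in(): hands the job in; it is judged then, once.
Trained networks look in the newest picture that a camera, given by its name, has taken for a name from the list of things; names that differ only in an ending like _2 or _b are one class to them, and where a whole thing is asked for, a point or a joint stands for the part that bears it (a point fixed in the world has none). Each returns a list of dicts, best first, with "score" (0 to 1); they miss things now and then, are a little off and sometimes report something else, mostly with a low value. They report only what shows in the picture. A call takes as long as a camera call. They do not tell look-alikes from the thing itself.
- ctrl.outline_of(camera, target): "region" (480x640 bool, what is visible of it) and "position" ([column, row] in pixels, amid what is visible of it).
The state is a dict: "time_s": time; "q": joint angles; "dq": joint speeds; "joint_efforts": joint torques, N m; "eef_pos": TCP position; "eef_rot": TCP orientation; "wrist_force": force on the tool from outside, world axes, zero at the start; "torque": the same for the moment, N m; "opening": opening from 0.0 (shut) to 1.0 (fully open); "grasp_force": force on a finger pad.
Only numpy, scipy, OpenCV 4.12 (cv2) and the standard library are available. Lean on these libraries where they do the work, as an engineer would, in place of code of your own. Each camera call takes 0.05 s, during which the arm holds its last target. There are 200 camera calls.

TASK

Bring the wooden site model on the drawing up to the next building phase (left, right and far as seen from the robot): slide the cabinet's right-hand door all the way behind its neighbour, take out whichever new models are in there and stand them upright on the drawing - the silo midway between the two round tanks, the cabin on the left of the main hall, parallel to it and centred on its length, and the round-footed lift tower beyond the main hall's far end, on the hall's centre line, cabin and tower each with a 40 mm lane between them and the hall. Stand the old models (the gabled shed and the stepped garage, whichever are there) upright in the emptied right-hand bay, then slide that door fully shut, leaving the neighbour door shut as it is and the other things on the table where they are.

Things in the scene. Friction and masses are not known exactly. Their poses are not given: they have to be found in the camera images.
- cab: Plywood cabinet on the table left of the drawing, 360 deep (its x), 650 wide (its y), fixed. x points away from the robot, y to the left (yaw within 0.1 rad). Origin: centre of its underside. Walls and floor 10 thick, top closed by two sliding doors raked 12 degrees: walls 115 high at the front (-x), 190 at the back. The door handle's top is about 222 above the table
- bay (a point): Middle of the floor of the right-hand bay, axes as the cabinet's; it lies at x 0, y -160, z 10 of the cabinet. Inside the bay reaches x -170 to 170 and y -155 to 155 from this point (a partition closes its left side). With the door fully open it is uncovered from y -155 to about 110 from this point; the rest stays under the door's edge
- near_door (a joint): Right-hand door, on the lower (inner) track: 340 by 325 panel, 7 thick, raked like the top. 0 = shut, grows as it slides to the left (+y of the cabinet) under and behind the neighbour door, end stop at 0.275 m = fully open. About 2 N of friction plus 8 N per m/s; stays where it is left. Starts up to 30 mm ajar
- door_handle (a point): Grip point on the right-hand door's handle: a dark steel fin, 60 along the cabinet's x, 14 thick along y, standing 55 up from the door panel (normal to it) at the door's right-hand edge. The point is 12 below the fin's top end, mid-way along it. Pinch it across its 14 thickness, fingers closing along the cabinet's y. Its own x axis leans 12 degrees up from the cabinet's x
- neighbour_door (a joint): Left-hand door, on the upper (outer) track, shut at 0; it would slide right (to 0.275 m). Its panel lies 12 above the right-hand door's; leave it shut
- block: Main hall, the reference: fixed low wooden hall model, the long low one with a row of windows, 120 long (its x, pointing roughly away from the robot, yaw within 0.25 rad), 60 wide (its y, to the left), 28 high. Origin: centre of its underside
- tanks_mid (a point): Point on the table midway between the two fixed round tank models (each 60 diameter, 28 high, centres 170 apart along this point's x axis)
- cabin_c (a point): New model (may be absent): long wooden cabin, 100 (its x) by 44 (y) by 60 high, point at its centre; starts upright in the right-hand bay, long side roughly along the cabinet's y
- silo_c (a point): New model (may be absent): wooden silo, plain cylinder of 50 diameter up to 65, low cone on top, 76 high in all; point on the axis half-way up (38). Starts upright in the right-hand bay
- tower_c (a point): New model (may be absent): lift tower, round foot of 64 diameter and 14 thick, square mast 30 by 30 (sides along its x and y), 68 high in all; point on the axis half-way up (34). Starts upright in the right-hand bay
- shed_c (a point): Old model (may be absent): shed with a ridged roof, 90 (its x) by 46 (y), upright walls to 50, ridge at 66; point half-way up (33). Starts standing on the drawing between hall and tanks
- stepped_c (a point): Old model (may be absent): stepped garage, 80 (its x) by 46 (y), the +x half 70 high, the -x half 46 high; point in the middle, 35 above its underside. Starts standing on the drawing between hall and tanks
- stone: Plaster lump, 58 across, 30 high, a bystander; origin under its centre
- tape: Tape measure, 70 by 36 by 62 high, a bystander; origin under its centre
- mug: White mug, 80 across, 90 high, a bystander; origin under its centre
- jar: Clear jar, 70 across, 85 high, a bystander; origin under its centre
Mind the look-alikes: they are no part of the job. Leave any green look-alike of the part that bears stepped_c alone.

How it is judged:
By the outcome, as a careful person would: the job done as asked, in the order asked, and still so for the second after the job is handed in, with the robot touching nothing.
Of cabin, silo, tower, shed, stepped only 4 to 5 are there at a start; the rules pass over those that are not, and their reading is None.
At some moment in a run one of cabin, silo, tower, shed, stepped may be knocked a few centimetres aside while the robot is not near it.
It also fails if it takes over 210 s, if anything falls off the work surface, if the arm or the gripper's body presses on something with over 40 N, if the wrist force passes 120 N, or if a joint passes its speed limit or range.

## Working session

There is one attempt and no reset: what is moved stays moved. The work goes in short steps, Python scripts to look and compute and a tool call to move; the robot and the scene stay as the last step left them, time stands still between calls to the robot, and variables do not carry over. Pictures are saved under pics/ and viewed, at most 14 in all, crops included, and the job is handed in when it is done.

Besides the shell and the picture viewer there is one more tool, called after "Emit:" as a command line: name --argument value ..., lists and objects as JSON in quotes. apply_moves: Moves the arm, as the interface text tells. Its arguments: {"type":"object","properties":{"moves":{"type":"array"}},"required":["moves"]}

```bash
ls; mkdir -p pics
python3 - <<'E'
from bench import ctrl
import cv2,numpy as np
print(ctrl.get_obs(), ctrl.pinch_z)
for n in("scene","side","wrist"):
    p,d=ctrl.camera(n); cv2.imwrite(f"pics/a_{n}.png",p[:,:,::-1]); print(n,ctrl.camera_params(n))
E
```

```text
pics
{'time_s': 0.0, 'q': array([-1.38929680e+00,  1.81596523e-01,  1.60799868e+00, -1.31588956e-05,
        1.35383586e+00, -2.06309701e-01]), 'dq': array([-1.82743024e-04,  4.88638865e-04, -2.98133135e-04, -2.79870663e-05,
        9.78625345e-04,  1.56975935e-03]), 'joint_efforts': array([ 6.50009606e-04, -4.44874263e+01, -3.51335764e+01, -3.36770217e-04,
        8.93878983e-03,  3.33918092e-05]), 'eef_pos': array([ 0.21734578, -0.53173023,  0.23035749]), 'eef_rot': array([-9.19213320e-04,  9.81258642e-01,  1.92693105e-01,  4.97911732e-06]), 'wrist_force': array([-0.86920503, -0.0077918 , -0.13794694]), 'torque': array([ 0.02051146, -0.00192729,  0.00962439]), 'grasp_force': 0.0, 'opening': 0.997976577787276} 0.0187
scene {'K': array([[484.52019056,   0.        , 323.1079811 ],
       [  0.        , 484.52019056, 238.83067692],
       [  0.        ,   0.        ,   1.        ]]), 'dist': array([-0.02007403,  0.        ,  0.        ,  0.        ,  0.        ]), 'cam_to_world': array([[ 0.99960296,  0.02559932, -0.01177273,  0.48691095],
       [ 0.02778744, -0.82642114,  0.56236639,
[... 533 characters left out ...]
8, -0.62995718, -0.77659337,  1.49319789],
       [ 0.        ,  0.        ,  0.        ,  1.        ]])}
wrist {'K': array([[394.8562659 ,   0.        , 321.82006693],
       [  0.        , 394.8562659 , 240.51293186],
       [  0.        ,   0.        ,   1.        ]]), 'dist': array([0.01880944, 0.        , 0.        , 0.        , 0.        ]), 'mount': array([[ 1.91017091e-05, -9.56445103e-01, -2.91912253e-01,
         7.36179072e-02],
       [ 9.99999932e-01, -8.91094895e-05,  3.57402067e-04,
        -1.30410974e-03],
       [-3.67847609e-04, -2.91912240e-01,  9.56445037e-01,
        -1.41909047e-01],
       [ 0.00000000e+00,  0.00000000e+00,  0.00000000e+00,
         1.00000000e+00]])}
```

View pics/a_scene.png

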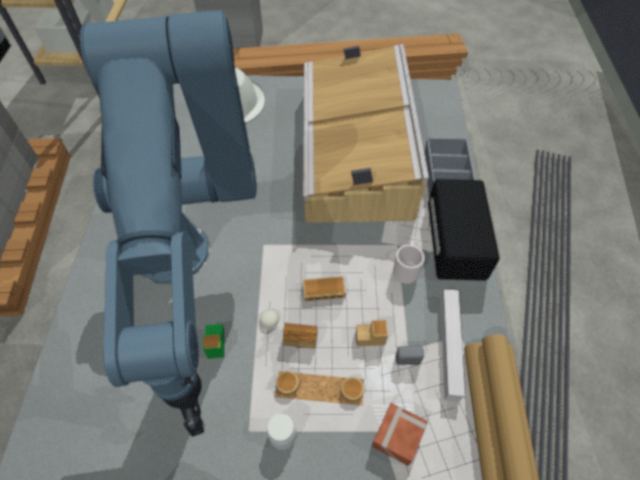

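View pics/a_side.png

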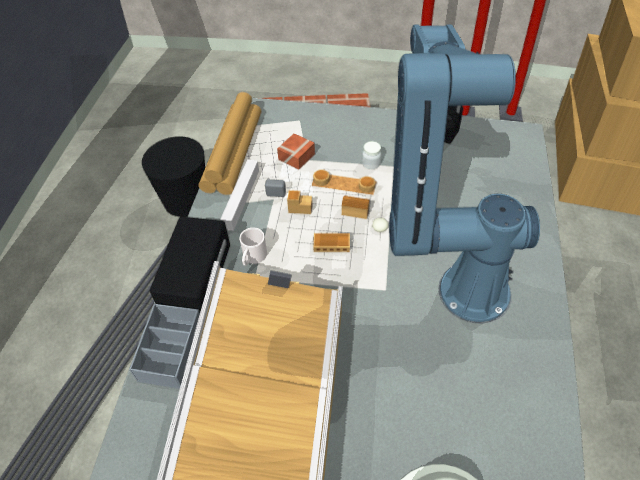

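```bash
cat > h.py <<'E'
from bench import ctrl
import cv2,numpy as np
from scipy.spatial.transform import Rotation as R
def Rt(o):
    w,x,y,z=o["eef_rot"]; T=np.eye(4); T[:3,:3]=R.from_quat([x,y,z,w]).as_matrix(); T[:3,3]=o["eef_pos"]; return T
def shot(n):
    """picture, world cloud 480x640x3 (nan where no depth)"""
    o=ctrl.get_obs(); c=ctrl.camera_params(n); p,d=ctrl.camera(n)
    T=Rt(o)@c["mount"] if n=="wrist" else c["cam_to_world"]
    v,u=np.mgrid[:480,:640].astype(float)
    xy=cv2.undistortPoints(np.stack([u,v],-1).reshape(-1,1,2),c["K"],c["dist"]).reshape(480,640,2)
    P=np.dstack([xy*d[...,None],d]); W=P@T[:3,:3].T+T[:3,3]; W[d<=0]=np.nan
    return p,W,T
def save(p,name): cv2.imwrite(f"pics/{name}.png",p[:,:,::-1])
def find(n,t,W,k=2,mins=.3):
    r=[]
    for e in ctrl.outline_of(n,t)[:k]:
        if e["score"]<mins: continue
        m=e["region"].astype(bool); Q=W[m]; Q=Q[~np.isnan(Q[:,0])]
        r.append((e["score"],e["position"],Q))
    return r
def rect(Q,lo,hi):
    Q=Q[(Q[:,2]>lo)&(Q[:,2]<hi)]
    if len(Q)<5: return None
    (c,s,a)=cv2.minAreaRect((Q[:,:2]*1000).astype(np.float32))
    if s[0]<s[1]: s=(s[1],s[0]); a+=90
    a=(a+90)%180-90
    return np.round(c,1),np.round(s,1),round(a,1),len(Q)   # mm, long side direction deg
E
python3 - <<'E'
from h import *
np.set_printoptions(suppress=True,precision=4)
for n in ("scene","side"):
    p,W,T=shot(n)
    for t in ("block","shed_c","stepped_c","tanks_mid","door_handle","stone","mug","jar","tape","cab","cabin_c","silo_c","tower_c"):
        try: rs=find(n,t,W)
        except Exception as e: print(n,t,e); continue
        for s,pos,Q in rs:
            z=np.percentile(Q[:,2],95) if len(Q) else 0
            print(n,t,round(s,2),np.round(pos),len(Q),"ztop",round(z,3),rect(Q,z-.012,z+.01),rect(Q,.01,.3))
    for e in find(n,"near_door",W)[:1]:
        Q=e[2]; print("door",rect(Q,0,.5)); 
        A=np.c_[Q[:,:2],np.ones(len(Q))]
        m=np.ones(len(Q),bool)
        for _ in range(6):
            x=np.linalg.lstsq(A[m],Q[m,2],rcond=None)[0]; m=abs(A@x-Q[:,2])<.005
        print("plane",x,m.sum(),"yaw",np.degrees(np.arctan2(x[1],x[0])),"rake",np.degrees(np.arctan(np.hypot(*x[:2]))))
E
```

```text
scene block 0.73 [324. 288.] 878 ztop 0.033 (array([ 477.4, -124.3]), array([118.5,  65. ]), 8.3, 774) (array([ 477.3, -124.2]), array([118.4,  65.1]), 8.0, 838)
scene shed_c 0.71 [300. 338.] 821 ztop 0.068 (array([ 416.4, -280.3]), array([88.8, 46.2]), -4.1, 428) (array([ 416.2, -279.1]), array([90.1, 50.3]), -4.6, 749)
scene shed_c 0.7 [360. 152.] 7679 ztop 0.195 (array([652.9, 307. ]), array([318.5, 201.7]), 88.1, 1493) (array([582.1, 303.6]), array([334. , 326.8]), 2.8, 7678)
scene stepped_c 0.79 [373. 330.] 741 ztop 0.073 (array([ 629.3, -266.8]), array([49.8, 40.4]), -86.0, 261) (array([ 609.2, -269.3]), array([80.8, 51. ]), 4.8, 709)
scene stepped_c 0.79 [215. 339.] 707 ztop 0.073 (array([ 186.6, -320.9]), array([46.7, 44. ]), 10.0, 285) (array([ 183.6, -302. ]), array([83.4, 47.6]), -82.1, 662)
scene tanks_mid 0.97 [319. 391.] 2272 ztop 0.031 (array([ 473.3, -415. ]), array([227.8,  57.1]), -3.5, 835) (array([ 473.3, -415.1]), array([227.8,  57.1]), -3.6, 883)
scene tanks_mid 0.33 [354.  86.] 5806 ztop 0.204 (array([635.1, 617.4]), array([332.6, 197.3]), -85.3, 1234) (array([
[... 3044 characters left out ...]
1, 161) (array([ 380.1, -528.1]), array([75.4, 62.7]), -88.3, 407)
side tape 0.91 [274. 190.] 300 ztop 0.067 (array([ 705.3, -322.3]), array([67.4, 35.8]), -0.5, 128) (array([ 706.3, -322.2]), array([71.5, 36.5]), 2.4, 294)
side cab 0.59 [255. 379.] 30743 ztop 0.209 (array([659.4, 449.8]), array([612.3, 221.6]), 89.1, 4681) (array([607., 384.]), array([729.3, 428.5]), -87.5, 30536)
side cabin_c 0.59 [258. 382.] 30848 ztop 0.209 (array([650.5, 446.4]), array([613.7, 221.9]), -89.0, 4689) (array([607.8, 382.8]), array([731.7, 429.9]), -87.5, 30573)
door (array([583. , 245.9]), array([424. , 340.6]), -87.6, 12693)
plane [0.2102 0.0084 0.0384] 11058 yaw 2.2865537135013425 rake 11.878742830569776
```

View pics/a_wrist.png

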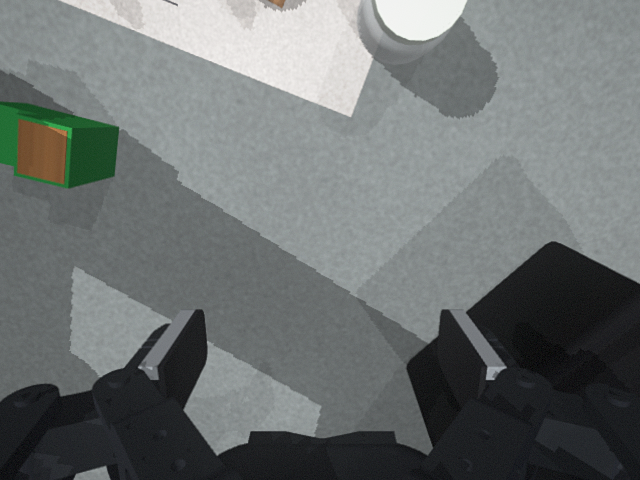

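```bash
cat >> h.py <<'E'
def yaw_of(T): return np.degrees(np.arctan2(T[1,0],T[0,0]))
def plan(wps,step=55,turn=9):
    """wps: (x,y,z mm of TCP, yaw deg, jaw); tool down. prints rows"""
    T=Rt(ctrl.get_obs()); p=T[:3,3]*1000; Rc=T[:3,:3]; tot=0
    for w in wps:
        g=np.array(w[:3],float); Rg=R.from_euler("z",w[3],degrees=True).as_matrix()@np.diag([1,-1,-1.])
        rv=np.degrees(R.from_matrix(Rc.T@Rg).as_rotvec())
        n=int(max(1,np.ceil(np.linalg.norm(g-p)/step),np.ceil(np.linalg.norm(rv)/turn)))
        dr=R.from_rotvec(np.radians(rv/n)).as_matrix()
        st=(g-p)/n
        rows=[]
        for i in range(n):
            o=Rc.T@st; rows.append([*np.round(o,1)+0.0]); Rc=Rc@dr
        tot+=n; print("->",np.round(w,1),n,"rows rot",np.round(rv/n,2)+0.0,"jaw",w[4])
        print("  ",";".join(",".join(f"{a:g}" for a in r) for r in rows) if n>1 and np.linalg.norm(rv)>.3 else rows[0])
        p=g; Rc=Rg
    print("rows",tot)
def cabfit(n,W):
    pass
E
python3 - <<'E'
from h import *
p,W,T=shot("scene")
x=np.array([.211,.0065,.0362])
h=W[...,2]-(W[...,:2]@x[:2]+x[2])
m=(h>.02)&(h<.075)&(W[...,1]>.08)&(W[...,1]<.4)&(W[...,0]>.38)&(W[...,0]<.78)
Q=W[m]; print(len(Q),Q.mean(0),np.percentile(Q,[2,98],axis=0),rect(Q,0,1)); T=Q[h[m]>.045]; print(T.mean(0),rect(T,0,1))
# cab rails / edges : white rails high points
m=(W[...,2]>.1)&(W[...,1]>.1)&(W[...,1]<.82)&(W[...,0]>.37)&(W[...,0]<.78)
print(rect(W[m],0,1))
lab,n=cv2.connectedComponents(m.astype(np.uint8))[1],0
plan([(560,140,330,2.5,1)])
E
```

```text
232 [0.58093863 0.15935091 0.20290896] [[0.54972986 0.15215094 0.17960235]
 [0.60956672 0.16991208 0.220785  ]] (array([668.9, 193.3]), array([245.6,  78.4]), 31.8, 232)
[0.57607002 0.15967417 0.21184599] (array([576.2, 160.6]), array([58.4, 19. ]), 5.1, 123)
(array([573.7, 460.6]), array([662.8, 362. ]), -87.4, 16291)
-> [560.  140.  330.    2.5   1. ] 14 rows rot [0.   0.   1.41] jaw 1
   40.8,-35.2,-7;39.9,-36.2,-7;39,-37.2,-7.1;38.1,-38.1,-7.1;37.2,-39,-7.1;36.2,-39.9,-7.1;35.2,-40.8,-7.1;34.2,-41.7,-7.1;33.1,-42.5,-7.1;32.1,-43.3,-7.1;31,-44.1,-7.1;29.9,-44.8,-7.1;28.8,-45.5,-7.1;27.7,-46.2,-7.1
rows 14
```

Emit:
apply_moves --moves '[{"jaw":1,"offset":[41,-35,-12],"rot":[0,0,1.4]},{"jaw":1,"offset":[40,-36,-12],"rot":[0,0,1.4]},{"jaw":1,"offset":[39,-37,-12],"rot":[0,0,1.4]},{"jaw":1,"offset":[38,-38,-12],"rot":[0,0,1.4]},{"jaw":1,"offset":[37,-39,-12],"rot":[0,0,1.4]}]'

```text
time_s: 2.33
eef_pos: [0.3404, -0.2913, 0.2919]
eef_rot: [0.0, 0.991, 0.132, 0.0]
wrist_force: [0.5, -0.3, -0.2]
opening: 0.998
grasp_force: 0.0
```

Emit:
apply_moves --moves '[{"jaw":1,"offset":[36,-40,-12],"rot":[0,0,1.4]},{"jaw":1,"offset":[35,-41,-12],"rot":[0,0,1.4]},{"jaw":1,"offset":[34,-42,-12],"rot":[0,0,1.4]},{"jaw":1,"offset":[33,-42.5,-5],"rot":[0,0,1.4]},{"jaw":1,"offset":[32,-43,0],"rot":[0,0,1.4]}]'

```text
time_s: 2.95
eef_pos: [0.462, -0.0509, 0.3333]
eef_rot: [0.001, 0.997, 0.071, 0.001]
wrist_force: [0.8, -0.4, -0.4]
opening: 0.999
grasp_force: 0.0
```

Emit:
apply_moves --moves '[{"jaw":1,"offset":[31,-44,0],"rot":[0,0,1.4]},{"jaw":1,"offset":[30,-45,0],"rot":[0,0,1.4]},{"jaw":1,"offset":[29,-45.5,0],"rot":[0,0,1.4]},{"jaw":1,"offset":[28,-46,0],"rot":[0,0,1.4]},{"jaw":1,"offset":[0,0,0],"rot":[0,0,0]}]'

```text
time_s: 3.58
eef_pos: [0.5598, 0.1427, 0.3314]
eef_rot: [-0.0, 1.0, 0.025, -0.001]
wrist_force: [-1.0, 0.2, 0.3]
opening: 0.998
grasp_force: 0.0
```

Run:
```python
from h import *
p,W,T=shot("wrist"); save(p,"b"); print(T[:3,3])
o=ctrl.get_obs(); print(o["time_s"],o["eef_pos"],yaw_of(Rt(o)),o["wrist_force"])
Q=W[(W[...,1]>.1)&(W[...,2]>.1)]; Q=Q[~np.isnan(Q[:,0])]
A=np.c_[Q[:,:2],np.ones(len(Q))]; m=np.ones(len(Q),bool)
for _ in range(10):
    x=np.linalg.lstsq(A[m],Q[m,2],rcond=None)[0]; m=abs(A@x-Q[:,2])<.005
print("plane",x,m.sum(),len(m),np.degrees(np.arctan2(x[1],x[0])))
h=Q[:,2]-A@x; S=Q[(h>.03)&(h<.07)&(abs(Q[:,0]-.577)<.06)&(abs(Q[:,1]-.16)<.05)]
t=S[S[:,2]-S[:,:2]@x[:2]-x[2]>.048]
print(len(S),rect(S,0,1),rect(t,0,1),t.mean(0) if len(t) else 0,S[:,2].max())
```

```text
[0.63299003 0.14728838 0.47326694]
3.625 [0.55930252 0.14105044 0.33160818] 2.793453410178004 [-0.40778474  0.35924777 -0.82659555]
plane [0.20986825 0.00895847 0.03631437] 106656 158600 2.4442531720071137
2025 (array([576.3, 164. ]), array([62.5, 14.2]), 2.6, 2025) (array([574.8, 164. ]), array([59.3, 14.2]), 2.6, 1777) [0.57656317 0.16374651 0.21439859] 0.22148006983986213
```

View pics/b.png

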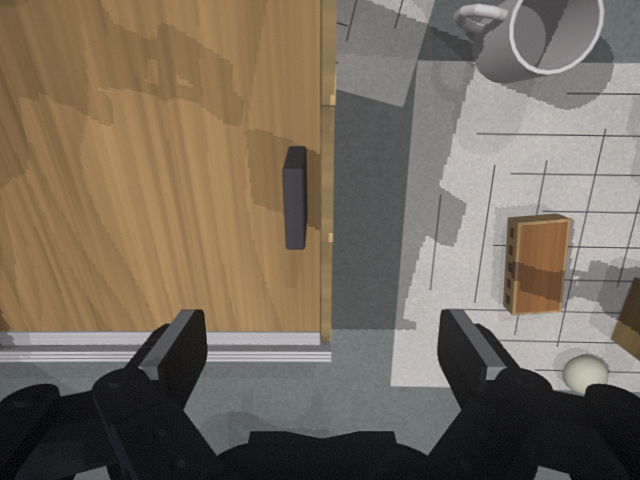

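Emit:
apply_moves --moves '[{"jaw":1,"offset":[17,-22,20],"rot":[0,0,0.2]},{"jaw":1,"offset":[0,0,40],"rot":[0,0,0]},{"jaw":1,"offset":[0,0,40],"rot":[0,0,0]},{"jaw":1,"offset":[0,0,41],"rot":[0,0,0]},{"jaw":1,"offset":[0,0,0],"rot":[0,0,0]}]'

```text
time_s: 4.25
eef_pos: [0.5726, 0.1609, 0.188]
eef_rot: [0.0, 1.0, 0.02, -0.004]
wrist_force: [-0.3, 0.3, 0.2]
opening: 1.001
grasp_force: 0.0
```

Emit:
apply_moves --moves '[{"jaw":0,"offset":[0,0,0],"rot":[0,0,0]},{"jaw":0,"offset":[0,0,0],"rot":[0,0,0]},{"jaw":0,"offset":[0,0,0],"rot":[0,0,0]},{"jaw":0,"offset":[0,0,0],"rot":[0,0,0]},{"jaw":0,"offset":[0,0,0],"rot":[0,0,0]}]'

```text
time_s: 4.88
eef_pos: [0.5757, 0.1625, 0.1924]
eef_rot: [-0.0, 1.0, 0.021, 0.001]
wrist_force: [-0.9, 0.0, 5.5]
opening: 0.148
grasp_force: 60.2
```

Emit:
apply_moves --moves '[{"jaw":0,"offset":[0,-20,0],"rot":[0,0,0]},{"jaw":0,"offset":[0,-40,0],"rot":[0,0,0]},{"jaw":0,"offset":[0,-45,0],"rot":[0,0,0]},{"jaw":0,"offset":[0,-45,0],"rot":[0,0,0]},{"jaw":0,"offset":[0,-45,0],"rot":[0,0,0]}]'

```text
time_s: 5.5
eef_pos: [0.5667, 0.3577, 0.1924]
eef_rot: [0.001, 1.0, 0.021, -0.0]
wrist_force: [-0.7, -5.2, 7.6]
opening: 0.151
grasp_force: 60.5
```

Emit:
apply_moves --moves '[{"jaw":0,"offset":[0,-30,0],"rot":[0,0,0]},{"jaw":0,"offset":[0,-20,0],"rot":[0,0,0]},{"jaw":0,"offset":[0,-8,0],"rot":[0,0,0]},{"jaw":0,"offset":[0,-4,0],"rot":[0,0,0]},{"jaw":0,"offset":[0,0,0],"rot":[0,0,0]}]'

```text
time_s: 6.12
eef_pos: [0.5638, 0.4202, 0.1924]
eef_rot: [-0.001, 1.0, 0.022, -0.0]
wrist_force: [-4.1, 0.9, 8.0]
opening: 0.151
grasp_force: 60.3
```

Emit:
apply_moves --moves '[{"jaw":0,"offset":[0,-3,0],"rot":[0,0,0]},{"jaw":0,"offset":[0,-3,0],"rot":[0,0,0]},{"jaw":0,"offset":[0,-2,0],"rot":[0,0,0]},{"jaw":0,"offset":[0,0,0],"rot":[0,0,0]},{"jaw":0,"offset":[0,0,0],"rot":[0,0,0]}]'

```text
time_s: 6.75
eef_pos: [0.5635, 0.4275, 0.1924]
eef_rot: [-0.0, 1.0, 0.021, -0.0]
wrist_force: [-4.2, -1.5, 7.5]
opening: 0.154
grasp_force: 60.3
```

Emit:
apply_moves --moves '[{"jaw":0,"offset":[0,-3,0],"rot":[0,0,0]},{"jaw":0,"offset":[0,-2,0],"rot":[0,0,0]},{"jaw":0,"offset":[0,-2,0],"rot":[0,0,0]},{"jaw":0,"offset":[0,0,0],"rot":[0,0,0]},{"jaw":0,"offset":[0,0,0],"rot":[0,0,0]}]'

```text
time_s: 7.38
eef_pos: [0.5633, 0.4294, 0.1924]
eef_rot: [0.004, 1.0, 0.02, -0.002]
wrist_force: [-8.9, -20.1, 12.6]
opening: 0.153
grasp_force: 61.4
```

Emit:
apply_moves --moves '[{"jaw":0,"offset":[0,3,0],"rot":[0,0,0]},{"jaw":0.7,"offset":[0,0,0],"rot":[0,0,0]},{"jaw":0.7,"offset":[0,0,0],"rot":[0,0,0]},{"jaw":0.7,"offset":[0,0,0],"rot":[0,0,0]},{"jaw":1,"offset":[0,0,-20],"rot":[0,0,0]}]'

```text
time_s: 8.0
eef_pos: [0.5627, 0.4306, 0.2095]
eef_rot: [0.001, 1.0, 0.021, -0.002]
wrist_force: [-0.5, -0.1, -0.5]
opening: 0.885
grasp_force: 0.0
```

Emit:
apply_moves --moves '[{"jaw":1,"offset":[0,0,-60],"rot":[0,0,0]},{"jaw":1,"offset":[-5,50,-35],"rot":[0,0,0]},{"jaw":1,"offset":[-5,50,-35],"rot":[0,0,0]},{"jaw":1,"offset":[-5,50,-35],"rot":[0,0,0]},{"jaw":1,"offset":[0,0,0],"rot":[0,0,0]}]'

```text
time_s: 8.62
eef_pos: [0.557, 0.2781, 0.3829]
eef_rot: [-0.001, 1.0, 0.019, 0.005]
wrist_force: [0.3, 0.6, 0.6]
opening: 0.999
grasp_force: 0.0
```

```bash
cat >> h.py <<'E'
def survey(name,ts):
    p,W,T=shot("wrist"); save(p,name)
    for t in ts:
        for s,pos,Q in find("wrist",t,W,2):
            if len(Q)<20: continue
            z=np.percentile(Q[:,2],97)
            print(t,round(s,2),np.round(pos),len(Q),"ztop",round(z,4),"top:",rect(Q,z-.01,z+.006),"all:",rect(Q,.02,.3))
    return p,W,T
E
python3 - <<'E'
from h import *
p,W,T=survey("c",("cabin_c","silo_c","tower_c","bay","door_handle","near_door"))
o=ctrl.get_obs(); print(o["time_s"],o["eef_pos"],yaw_of(Rt(o)),o["wrist_force"])
E
```

```text
cabin_c 0.92 [313. 121.] 3750 ztop 0.0709 top: (array([631.2, 295. ]), array([99.7, 44.1]), -79.9, 3703) all: (array([631.4, 295. ]), array([99.7, 44.9]), -80.0, 3712)
tower_c 0.72 [270. 224.] 1855 ztop 0.0784 top: (array([501.6, 341.7]), array([30.6, 30. ]), -79.6, 674) all: (array([505.7, 341.2]), array([62.2, 54.6]), 80.8, 1801)
bay 0.89 [228. 161.] 151923 ztop 0.1969 top: (array([624.6, 479.5]), array([177.2, 120. ]), -1.2, 11079) all: (array([570.3, 385.3]), array([501.8, 353.3]), -87.4, 89834)
bay 0.63 [602.  51.] 5256 ztop 0.0893 top: (array([711.9, -19.1]), array([72.2, 30. ]), 16.0, 846) all: (array([715.3, -31.2]), array([97.8, 78.6]), -73.3, 4079)
door_handle 0.61 [144. 144.] 17646 ztop 0.2156 top: (array([562.6, 429.7]), array([61. , 15.4]), 2.5, 1599) all: (array([560.8, 436.7]), array([301.4,  49. ]), 2.5, 17643)
near_door 0.63 [144. 142.] 17986 ztop 0.2158 top: (array([562.6, 429.8]), array([61. , 15.6]), 2.5, 1612) all: (array([572.4, 437. ]), array([339.2,  48.8]), 2.6, 17940)
8.975 [0.5547296  0.28150731 0.37492985] 2.502836131133113 [0.51046329 0.55051285 0.76856574]
```

View pics/c.png

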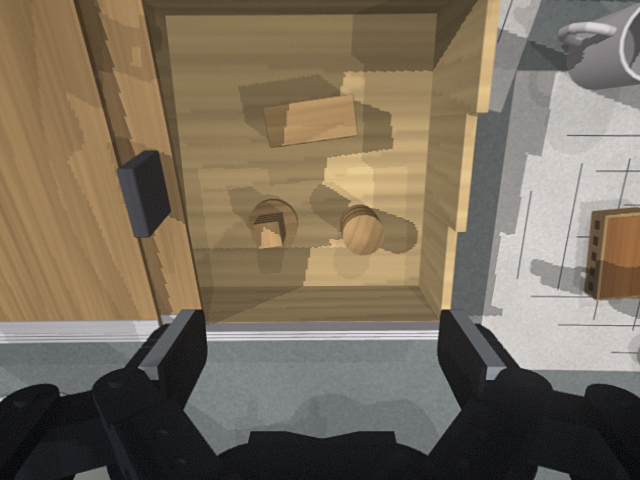

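Run:
```python
from h import *
p,W,T=shot("wrist")
for n,(c0,c1,r0,r1) in dict(silo=(330,400,190,265),tower=(240,310,190,265),cabin=(255,365,85,155)).items():
    Q=W[r0:r1,c0:c1].reshape(-1,3); Q=Q[~np.isnan(Q[:,0])]
    print(n,Q[:,2].max(),"up",rect(Q,.055,.2),"mid",rect(Q,.03,.2),"low",rect(Q,.018,.03))
    if n=="silo":
        q=Q[Q[:,2]>.078]; print("cone apex",q.mean(0),len(q))
print(T[:3,3])
plan([(500,275,180,92,1),(500,275,31,92,1)])
```

```text
silo 0.08750953354714919 up (array([504.9, 228.5]), array([49.6, 49.3]), 29.4, 1509) mid (array([505.2, 228.1]), array([49.8, 49.7]), 38.7, 1704) low (array([521.1, 232.5]), array([46.5, 16.2]), -74.9, 59)
cone apex [0.50619943 0.2286449  0.08229473] 905
tower 0.07972612579091304 up (array([501.8, 341.6]), array([30.7, 30.6]), 10.0, 818) mid (array([501.7, 341.6]), array([30.8, 30.6]), 9.6, 976) low (array([503.5, 340.8]), array([63.3, 58.6]), 70.9, 953)
cabin 0.07273353173925817 up (array([631.3, 295. ]), array([100. ,  44.9]), -79.9, 3926) mid (array([631.3, 295. ]), array([100. ,  44.9]), -79.9, 3926) low None
[0.62815101 0.28579902 0.51667089]
-> [500 275 180  92   1] 10 rows rot [-0.01  0.01 -8.95] jaw 1
   -5.5,0.4,19.5;-5.5,-0.5,19.5;-5.3,-1.3,19.5;-5.1,-2.1,19.5;-4.7,-2.9,19.5;-4.2,-3.6,19.5;-3.6,-4.2,19.5;-2.9,-4.7,19.5;-2.1,-5.1,19.5;-1.3,-5.4,19.5
-> [500 275  31  92   1] 3 rows rot [0. 0. 0.] jaw 1
   [np.float64(0.0), np.float64(0.0), np.float64(49.7)]
rows 13
```

Emit:
apply_moves --moves '[{"jaw":1,"offset":[-26.2,25.4,30],"rot":[0,0,0]},{"jaw":1,"offset":[-26.1,25.4,40],"rot":[0,0,0]},{"jaw":1,"offset":[0,0,60],"rot":[0,0,0]},{"jaw":1,"offset":[0,0,60],"rot":[0,0,0]},{"jaw":1,"offset":[0,0,40],"rot":[0,0,0]}]'

```text
time_s: 9.65
eef_pos: [0.5032, 0.2277, 0.1428]
eef_rot: [0.0, 1.0, 0.021, -0.002]
wrist_force: [0.3, 0.5, 0.8]
opening: 1.0
grasp_force: 0.0
```

Run:
```python
from h import *
p,W,T=shot("wrist")
o=ctrl.get_obs(); print(o["time_s"],o["eef_pos"],yaw_of(Rt(o)),o["wrist_force"])
m=(abs(W[...,0]-.505)<.045)&(abs(W[...,1]-.228)<.04)&(W[...,2]>.03)&(W[...,2]<.1)
print(rect(W[m],.03,.1))
plan([(505,228.4,31,2.5,1)])
```

```text
9.7 [0.5003531  0.22696197 0.13792426] 2.4482793358627806 [-3.24330125 -1.83923705 -4.0051822 ]
(array([505.2, 228.1]), array([50.1, 49.7]), -57.0, 6819)
-> [505.  228.4  31.    2.5   1. ] 2 rows rot [ 0.05  0.32 -0.03] jaw 1
   3,-0.7,53.4;2.7,-0.7,53.4
rows 2
```

Emit:
apply_moves --moves '[{"jaw":1,"offset":[2,0,50],"rot":[0,0,0]},{"jaw":1,"offset":[0,0,45],"rot":[0,0,0]},{"jaw":1,"offset":[0,0,14],"rot":[0,0,0]},{"jaw":0,"offset":[0,0,0],"rot":[0,0,0]},{"jaw":0,"offset":[0,0,0],"rot":[0,0,0]}]'

```text
time_s: 10.32
eef_pos: [0.5088, 0.2282, 0.0394]
eef_rot: [-0.0, 1.0, 0.021, 0.002]
wrist_force: [-0.2, -3.2, 5.4]
opening: 0.6
grasp_force: 3.5
```

Emit:
apply_moves --moves '[{"jaw":0,"offset":[0,0,0],"rot":[0,0,0]},{"jaw":0,"offset":[0,0,0],"rot":[0,0,0]},{"jaw":0,"offset":[0,0,0],"rot":[0,0,0]},{"jaw":0,"offset":[0,0,0],"rot":[0,0,0]},{"jaw":0,"offset":[0,0,0],"rot":[0,0,0]}]'

```text
time_s: 10.95
eef_pos: [0.5092, 0.2282, 0.0398]
eef_rot: [-0.0, 1.0, 0.021, 0.002]
wrist_force: [-0.7, 0.5, 7.2]
opening: 0.571
grasp_force: 62.0
```

Run:
```python
from h import *
plan([(509,228,230,2.5,0),(515,-300,310,-3.5,0)],step=60)
```

```text
-> [509.  228.  230.    2.5   0. ] 4 rows rot [-0.01 -0.07 -0.02] jaw 0
   [np.float64(0.2), np.float64(0.0), np.float64(-47.5)]
-> [ 515.  -300.   310.    -3.5    0. ] 9 rows rot [0.   0.   0.67] jaw 0
   -1.9,58.6,-8.9;-1.2,58.7,-8.9;-0.5,58.7,-8.9;0.2,58.7,-8.9;0.8,58.7,-8.9;1.5,58.7,-8.9;2.2,58.6,-8.9;2.9,58.6,-8.9;3.6,58.6,-8.9
rows 13
```

Emit:
apply_moves --moves '[{"jaw":0,"offset":[0,0,-25],"rot":[0,0,0]},{"jaw":0,"offset":[0,0,-55],"rot":[0,0,0]},{"jaw":0,"offset":[0,0,-55],"rot":[0,0,0]},{"jaw":0,"offset":[0,0,-55],"rot":[0,0,0]},{"jaw":0,"offset":[-1,20,-20],"rot":[0,0,0]}]'

```text
time_s: 11.58
eef_pos: [0.5086, 0.2084, 0.2522]
eef_rot: [-0.001, 1.0, 0.022, 0.004]
wrist_force: [1.0, -0.7, -1.6]
opening: 0.567
grasp_force: 62.4
```

Emit:
apply_moves --moves '[{"jaw":0,"offset":[-2,55,-15],"rot":[0,0,0.7]},{"jaw":0,"offset":[-1,58,-15],"rot":[0,0,0.7]},{"jaw":0,"offset":[0,58,-15],"rot":[0,0,0.7]},{"jaw":0,"offset":[0,58,-15],"rot":[0,0,0.7]},{"jaw":0,"offset":[1,58,0],"rot":[0,0,0.7]}]'

```text
time_s: 12.2
eef_pos: [0.5094, -0.0819, 0.3079]
eef_rot: [0.0, 1.0, -0.01, 0.001]
wrist_force: [1.8, 0.4, -1.5]
opening: 0.572
grasp_force: 62.6
```

Emit:
apply_moves --moves '[{"jaw":0,"offset":[1,58,0],"rot":[0,0,0.7]},{"jaw":0,"offset":[2,58,0],"rot":[0,0,0.7]},{"jaw":0,"offset":[3,58,0],"rot":[0,0,0.7]},{"jaw":0,"offset":[3,40,0],"rot":[0,0,0.4]},{"jaw":0,"offset":[0,0,0],"rot":[0,0,0]}]'

```text
time_s: 12.82
eef_pos: [0.5095, -0.2967, 0.3055]
eef_rot: [-0.001, 0.999, -0.034, -0.001]
wrist_force: [0.5, 0.1, -1.4]
opening: 0.573
grasp_force: 62.8
```

Run:
```python
from h import *
p,W,T=survey("d",("block","tanks_mid","shed_c","stepped_c","silo_c","stone","tape","jar"))
o=ctrl.get_obs(); print(o["time_s"],o["eef_pos"],yaw_of(Rt(o)),o["wrist_force"],o["opening"])
```

```text
block 0.75 [173. 229.] 6633 ztop 0.0294 top: (array([ 474.9, -122.3]), array([119.6,  61.7]), 7.4, 5910) all: (array([ 474.9, -122.3]), array([119.7,  61.7]), 7.4, 5886)
block 0.59 [426. 206.] 12202 ztop 0.0294 top: (array([ 471.6, -410.6]), array([228. ,  60.2]), -3.8, 4728) all: (array([ 471.5, -410.5]), array([227.9,  60.2]), -3.8, 4714)
tanks_mid 0.7 [425. 204.] 11995 ztop 0.0294 top: (array([ 472.1, -410.2]), array([226.7,  59.8]), -4.2, 4661) all: (array([ 472.1, -410.2]), array([226.7,  59.8]), -4.2, 4648)
shed_c 0.97 [312. 235.] 459 ztop 0.0531 top: (array([ 459. , -270.2]), array([23.3,  3.9]), -88.8, 55) all: (array([ 458.7, -281. ]), array([44.9,  4. ]), 89.7, 284)
stepped_c 0.57 [282.  86.] 4913 ztop 0.0712 top: (array([ 627.3, -266.1]), array([46. , 40.5]), -86.1, 2634) all: (array([ 607.6, -267.3]), array([80.2, 46.1]), 3.8, 4798)
silo_c 0.58 [324. 349.] 23318 ztop 0.3514 top: (array([ 506.7, -295.8]), array([47.4, 47.3]), -4.8, 14397) all: (array([ 520.6, -297.2]), array([49.6, 20.7]), 83.6, 1676)
stone 0.4 [428. 206.] 12363 ztop 0.0294 top: (array([ 471.6, -410.6]), a
[... 184 characters left out ...]
.7]), 85.2, 412) all: (array([ 676.2, -326. ]), array([36.4, 12.4]), 77.1, 719)
tape 0.6 [320. 348.] 23648 ztop 0.3514 top: (array([ 506.3, -295.7]), array([47.8, 47.1]), 62.1, 14402) all: (array([ 361.4, -296.8]), array([338.7,  64. ]), 3.2, 1762)
jar 0.72 [547. 292.] 5649 ztop 0.0857 top: (array([ 383.8, -530.6]), array([61.1, 61. ]), 25.6, 2936) all: (array([ 385. , -528.2]), array([66.1, 65.7]), 8.0, 5203)
jar 0.6 [286.  89.] 4780 ztop 0.0712 top: (array([ 627.3, -266.1]), array([45.9, 40.5]), -86.1, 2622) all: (array([ 607.6, -267.3]), array([80.2, 46.1]), 3.8, 4751)
13.275 [ 0.51160972 -0.29270993  0.30755064] -3.5034264154721293 [ 0.06736905 -0.04820497 -1.33392294] 0.5731710315427638
```

View pics/d.png

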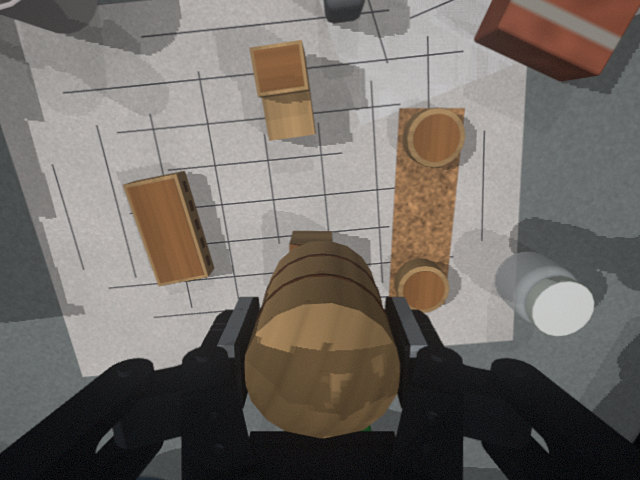

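```bash
cat >> h.py <<'E'
def fixed():
    p,W,T=shot("wrist"); o=ctrl.get_obs(); print(o["time_s"],np.round(o["eef_pos"]*1000,1),round(yaw_of(Rt(o)),2))
    def near(c,r,lo,hi):
        m=(np.hypot(W[...,0]-c[0],W[...,1]-c[1])<r)&(W[...,2]>lo)&(W[...,2]<hi); return W[m]
    for n,c in dict(hall=(.475,-.123),tA=(.387,-.405),tB=(.557,-.417)).items():
        Q=near(c,.085 if n=="hall" else .05,.02,.036); print(n,rect(Q,.02,.036),np.round(np.median(Q[:,2]) if len(Q) else 0,4))
    return p,W,T
E
python3 - <<'E'
from h import *
p,W,T=fixed()
m=(np.hypot(W[...,0]-.507,W[...,1]+.293)<.05)&(W[...,2]>.31)&(W[...,2]<.37); print("held",rect(W[m],.3,.4),W[m][:,2].max())
E
```

```text
13.325 [ 511.6 -292.9  307.5] -3.52
hall (array([ 474.8, -122.5]), array([119.9,  61. ]), 7.5, 5830) 0.0279
tA (array([ 388.4, -406.5]), array([59.6, 56.7]), 35.3, 1906) 0.0281
tB (array([ 556. , -416.8]), array([58.7, 58.4]), 61.4, 2702) 0.0281
held (array([ 508.6, -293.3]), array([99.7, 49. ]), 76.5, 39284) 0.3699983369745671
```

Emit:
apply_moves --moves '[{"jaw":0,"offset":[-9.6,40,20],"rot":[0,0,0]},{"jaw":0,"offset":[-9.5,40.2,40],"rot":[0,0,0]},{"jaw":0,"offset":[-9.5,40.2,40],"rot":[0,0,0]},{"jaw":0,"offset":[0,0,60],"rot":[0,0,0]},{"jaw":0,"offset":[0,0,60],"rot":[0,0,0]}]'

```text
time_s: 13.95
eef_pos: [0.4753, -0.4126, 0.0861]
eef_rot: [0.001, 0.999, -0.032, 0.0]
wrist_force: [0.6, 0.1, -1.5]
opening: 0.575
grasp_force: 62.9
```

Emit:
apply_moves --moves '[{"jaw":0,"offset":[0,0,30],"rot":[0,0,0]},{"jaw":0,"offset":[0,0,15],"rot":[0,0,0]},{"jaw":0,"offset":[0,0,0],"rot":[0,0,0]},{"jaw":0,"offset":[0,0,0],"rot":[0,0,0]},{"jaw":0,"offset":[0,0,0],"rot":[0,0,0]}]'

```text
time_s: 14.58
eef_pos: [0.4763, -0.413, 0.0443]
eef_rot: [0.001, 1.0, -0.031, 0.001]
wrist_force: [-0.9, -1.5, -1.3]
opening: 0.575
grasp_force: 62.8
```

Run:
```python
from h import *
p,W,T=fixed(); plan([(475.7,-411.2,31,-3.5,0)]); print(ctrl.get_obs()["wrist_force"])
```

```text
14.625 [ 476.1 -412.8   44. ] -3.57
hall None 0
tA (array([ 402.5, -406.2]), array([55.1,  8.6]), 86.7, 118) 0.0261
tB (array([ 556.3, -416.7]), array([59.2, 59.2]), 61.7, 20131) 0.028
-> [ 475.7 -411.2   31.    -3.5    0. ] 1 rows rot [ 0.12 -0.11 -0.07] jaw 0
   [np.float64(-0.5), np.float64(-1.6), np.float64(13.0)]
rows 1
[-0.56867088  1.15908655 -1.75982525]
```

Emit:
apply_moves --moves '[{"jaw":0,"offset":[-0.5,-1.5,8],"rot":[0,0,0]},{"jaw":0,"offset":[0,0,5],"rot":[0,0,0]},{"jaw":0,"offset":[0,0,0],"rot":[0,0,0]},{"jaw":0,"offset":[0,0,0],"rot":[0,0,0]},{"jaw":1,"offset":[0,0,0],"rot":[0,0,0]}]'

```text
time_s: 15.25
eef_pos: [0.475, -0.4105, 0.0293]
eef_rot: [0.0, 1.0, -0.031, 0.0]
wrist_force: [-1.0, -0.2, 0.6]
opening: 0.763
grasp_force: 0.0
```

Emit:
apply_moves --moves '[{"jaw":1,"offset":[0,0,0],"rot":[0,0,0]},{"jaw":1,"offset":[0,0,0],"rot":[0,0,0]},{"jaw":1,"offset":[0,0,-20],"rot":[0,0,0]},{"jaw":1,"offset":[0,0,-60],"rot":[0,0,0]},{"jaw":1,"offset":[0,0,-60],"rot":[0,0,0]}]'

```text
time_s: 15.88
eef_pos: [0.4748, -0.4103, 0.1719]
eef_rot: [0.0, 1.0, -0.031, 0.0]
wrist_force: [1.3, -0.2, -0.4]
opening: 1.001
grasp_force: 0.0
```

Emit:
apply_moves --moves '[{"jaw":1,"offset":[30,0,-60],"rot":[0,0,0]},{"jaw":1,"offset":[30,0,-60],"rot":[0,0,0]},{"jaw":1,"offset":[0,-40,0],"rot":[0,0,0]},{"jaw":1,"offset":[0,-40,0],"rot":[0,0,0]},{"jaw":1,"offset":[0,0,0],"rot":[0,0,0]}]'

```text
time_s: 16.5
eef_pos: [0.5363, -0.3315, 0.2832]
eef_rot: [0.0, 1.0, -0.03, 0.001]
wrist_force: [-0.2, 0.2, -0.5]
opening: 1.001
grasp_force: 0.0
```

Run:
```python
from h import *
p,W,T=fixed();save(p,"e")
m=(np.hypot(W[...,0]-.472,W[...,1]+.411)<.045); print("silo",rect(W[m],.04,.1),W[m][:,2].max())
for n,c in dict(shed=(.415,-.28),step=(.608,-.268)).items():
    m=(np.hypot(W[...,0]-c[0],W[...,1]-c[1])<.08); Q=W[m]; print(n,rect(Q,.035,.1),rect(Q,.058,.1),Q[:,2].max())
plan([(631.5,295,240,100,1)],step=60)
```

```text
16.55 [ 536.1 -333.1  282.9] -3.46
hall (array([ 475. , -122.6]), array([120.1,  61.8]), 7.5, 6341) 0.0278
tA (array([ 387.1, -405. ]), array([59.7, 58.8]), 38.1, 2103) 0.028
tB (array([ 556.5, -416.5]), array([59.6, 58.6]), -66.4, 2864) 0.0281
silo (array([ 470.9, -408.9]), array([50.1, 49.2]), 42.6, 2308) 0.0773461895557338
shed (array([ 414.1, -277.4]), array([91.8, 46. ]), -4.4, 3908) (array([ 414.2, -276.3]), array([91.2, 31.2]), -6.1, 2169) 0.0684212991122281
step (array([ 607.7, -267.4]), array([80.7, 46.4]), 3.6, 5141) (array([ 627.6, -266.1]), array([46.5, 40.6]), -86.1, 2809) 0.37621248195963647
-> [631.5 295.  240.  100.    1. ] 12 rows rot [ 0.01  0.   -8.62] jaw 1
   4.8,-52.7,3.5;12.6,-51.4,3.5;20.2,-48.9,3.5;27.3,-45.4,3.5;33.8,-40.8,3.5;39.5,-35.2,3.6;44.3,-28.9,3.6;48.2,-21.9,3.6;50.9,-14.5,3.6;52.5,-6.7,3.6;52.9,1.3,3.6;52.1,9.2,3.6
rows 12
```

Emit:
apply_moves --moves '[{"jaw":1,"offset":[5,-52.5,3],"rot":[0,0,-8.6]},{"jaw":1,"offset":[12.5,-51.5,3],"rot":[0,0,-8.6]},{"jaw":1,"offset":[20,-49,3],"rot":[0,0,-8.6]},{"jaw":1,"offset":[27.5,-45.5,3],"rot":[0,0,-8.6]},{"jaw":1,"offset":[34,-41,3],"rot":[0,0,-8.6]}]'

```text
time_s: 17.18
eef_pos: [0.5768, -0.0718, 0.2669]
eef_rot: [0.001, 0.941, 0.339, 0.0]
wrist_force: [0.6, -1.2, 0.9]
opening: 1.003
grasp_force: 0.0
```

Emit:
apply_moves --moves '[{"jaw":1,"offset":[39.5,-35,3],"rot":[0,0,-8.6]},{"jaw":1,"offset":[44.5,-29,3],"rot":[0,0,-8.6]},{"jaw":1,"offset":[48,-22,3],"rot":[0,0,-8.6]},{"jaw":1,"offset":[51,-14.5,3],"rot":[0,0,-8.6]},{"jaw":1,"offset":[52.5,-6.5,3],"rot":[0,0,-8.6]}]'

```text
time_s: 17.8
eef_pos: [0.6184, 0.1899, 0.2518]
eef_rot: [0.001, 0.751, 0.66, 0.0]
wrist_force: [1.0, -1.2, 0.5]
opening: 1.001
grasp_force: 0.0
```

Emit:
apply_moves --moves '[{"jaw":1,"offset":[53,1.5,4],"rot":[0,0,-8.6]},{"jaw":1,"offset":[52,9,4],"rot":[0,0,-8.6]},{"jaw":1,"offset":[0,0,0],"rot":[0,0,0]},{"jaw":1,"offset":[0,0,0],"rot":[0,0,0]},{"jaw":1,"offset":[0,0,0],"rot":[0,0,0]}]'

```text
time_s: 18.42
eef_pos: [0.6346, 0.2921, 0.2436]
eef_rot: [0.0, 0.646, 0.763, 0.0]
wrist_force: [-0.7, 0.3, -0.8]
opening: 1.0
grasp_force: 0.0
```

```bash
cat >> h.py <<'E'
def inbay():
    p,W,T=shot("wrist"); o=ctrl.get_obs(); print(o["time_s"],np.round(o["eef_pos"]*1000,1),round(yaw_of(Rt(o)),2),o["wrist_force"].round(1))
    m=(abs(W[...,0]-.58)<.16)&(abs(W[...,1]-.277)<.122)&(W[...,2]>.045)&(W[...,2]<.1)
    n,L,st,_=cv2.connectedComponentsWithStats(m.astype(np.uint8))
    for i in range(1,n):
        if st[i,4]>150: Q=W[L==i]; print("blob",rect(Q,.045,.1),Q[:,2].max())
    return p,W,T
E
python3 - <<'E'
from h import *
p,W,T=inbay(); plan([(631.5,295,30,100,1)])
E
```

```text
18.475 [634.5 292.1 243.6] 99.48 [-0.5  0.4 -0.6]
blob (array([501.5, 341.6]), array([31.4, 30.9]), 9.1, 2314) 0.0801317257469003
blob (array([631.4, 295. ]), array([99.4, 44.7]), -80.2, 6447) 0.07156260345884136
-> [631.5 295.   30.  100.    1. ] 4 rows rot [ 0.01  0.   -0.13] jaw 1
   0.8,-0.7,53.4;0.8,-0.6,53.4;0.8,-0.6,53.4;0.8,-0.6,53.4
rows 4
```

Emit:
apply_moves --moves '[{"jaw":1,"offset":[3.3,-2.6,50],"rot":[0,0,-0.3]},{"jaw":1,"offset":[0,0,60],"rot":[0,0,0]},{"jaw":1,"offset":[0,0,60],"rot":[0,0,0]},{"jaw":1,"offset":[0,0,43],"rot":[0,0,0]},{"jaw":1,"offset":[0,0,0],"rot":[0,0,0]}]'

```text
time_s: 19.1
eef_pos: [0.6277, 0.2945, 0.0258]
eef_rot: [-0.002, 0.644, 0.765, -0.004]
wrist_force: [-0.7, 0.3, -0.1]
opening: 1.0
grasp_force: 0.0
```

Emit:
apply_moves --moves '[{"jaw":0,"offset":[0,0,0],"rot":[0,0,0]},{"jaw":0,"offset":[0,0,0],"rot":[0,0,0]},{"jaw":0,"offset":[0,0,0],"rot":[0,0,0]},{"jaw":0,"offset":[0,0,0],"rot":[0,0,0]},{"jaw":0,"offset":[0,0,0],"rot":[0,0,0]}]'

```text
time_s: 19.73
eef_pos: [0.633, 0.2971, 0.0335]
eef_rot: [0.002, 0.643, 0.766, 0.002]
wrist_force: [-0.3, -0.5, 7.5]
opening: 0.509
grasp_force: 62.0
```

Run:
```python
from h import *
o=ctrl.get_obs(); print(o["time_s"],np.round(o["eef_pos"]*1000,1),round(yaw_of(Rt(o)),2),o["wrist_force"].round(1),o["opening"],o["grasp_force"])
h=np.radians(7.5); c=np.array([475,-122.5])+92*np.array([-np.sin(h),np.cos(h)]); print("cabin goal",c)
t=np.array([475,-122.5])+132*np.array([np.cos(h),np.sin(h)]); print("tower goal",t)
x,y,z=o["eef_pos"]*1000
plan([(x,y,245,99.8,0),(c[0],c[1],200,7.5,0)],step=60,turn=9.5)
```

```text
19.725 [633.  297.1  33.5] 99.92 [-0.3 -0.5  7.5] 0.5088657395427747 61.99422240257263
cabin goal [462.99159032 -31.28707275]
tower goal [ 605.8707217  -105.27054263]
-> [633.  297.1 245.   99.8   0. ] 4 rows rot [0.07 0.   0.03] jaw 0
   0,0.3,-52.9;0,0.2,-52.9;0,0.1,-52.9;0,0.1,-52.9
-> [463.  -31.3 200.    7.5   0. ] 10 rows rot [0.   0.   9.23] jaw 0
   -29.5,-22.3,4.5;-32.7,-17.3,4.5;-35,-11.9,4.5;-36.5,-6.1,4.5;-37,-0.2,4.5;-36.5,5.8,4.5;-35.1,11.6,4.5;-32.8,17,4.5;-29.7,22.1,4.5;-25.7,26.6,4.5
rows 14
```

Emit:
apply_moves --moves '[{"jaw":0,"offset":[0,0,-30],"rot":[0,0,0]},{"jaw":0,"offset":[0,0,-60],"rot":[0,0,0]},{"jaw":0,"offset":[0,0,-60],"rot":[0,0,0]},{"jaw":0,"offset":[0,0,-60],"rot":[0,0,0]},{"jaw":0,"offset":[-29.5,-22.5,-5],"rot":[0,0,9.2]}]'

```text
time_s: 20.35
eef_pos: [0.6171, 0.2658, 0.2535]
eef_rot: [0.004, 0.703, 0.711, 0.006]
wrist_force: [-0.5, -0.7, -2.4]
opening: 0.507
grasp_force: 61.7
```

Emit:
apply_moves --moves '[{"jaw":0,"offset":[-32.5,-17.5,-5],"rot":[0,0,9.2]},{"jaw":0,"offset":[-35,-12,0],"rot":[0,0,9.2]},{"jaw":0,"offset":[-36.5,-6,0],"rot":[0,0,9.2]},{"jaw":0,"offset":[-37,0,0],"rot":[0,0,9.2]},{"jaw":0,"offset":[-36.5,6,0],"rot":[0,0,9.2]}]'

```text
time_s: 20.98
eef_pos: [0.5288, 0.0982, 0.2509]
eef_rot: [0.0, 0.926, 0.378, 0.001]
wrist_force: [-0.2, -0.4, -1.0]
opening: 0.508
grasp_force: 61.5
```

Emit:
apply_moves --moves '[{"jaw":0,"offset":[-35,11.5,5],"rot":[0,0,9.2]},{"jaw":0,"offset":[-33,17,10],"rot":[0,0,9.2]},{"jaw":0,"offset":[-29.5,22,10],"rot":[0,0,9.2]},{"jaw":0,"offset":[-25.5,26.5,20],"rot":[0,0,9.2]},{"jaw":0,"offset":[0,0,0],"rot":[0,0,0]}]'

```text
time_s: 21.6
eef_pos: [0.4608, -0.0335, 0.2044]
eef_rot: [-0.0, 0.998, 0.067, -0.001]
wrist_force: [0.1, -0.4, -0.6]
opening: 0.506
grasp_force: 61.6
```

Run:
```python
from h import *
p,W,T=fixed(); save(p,"f")
h=np.radians(7.5); u=np.array([np.cos(h),np.sin(h)]); c=np.array([475,-122.5])+92*np.array([-u[1],u[0]])+1.8*u
plan([(c[0],c[1],24.5,7.5,0)],step=60)
```

```text
21.65 [462.  -32.8 205.3] 7.86
hall (array([ 474.5, -121.8]), array([119.8,  61.5]), 7.6, 10287) 0.0281
tA None 0
tB None 0
-> [464.8 -31.1  24.5   7.5   0. ] 4 rows rot [0.   0.   0.09] jaw 0
   0.7,-0.3,45.2;0.7,-0.3,45.2;0.7,-0.3,45.2;0.7,-0.3,45.2
rows 4
```

View pics/f.png

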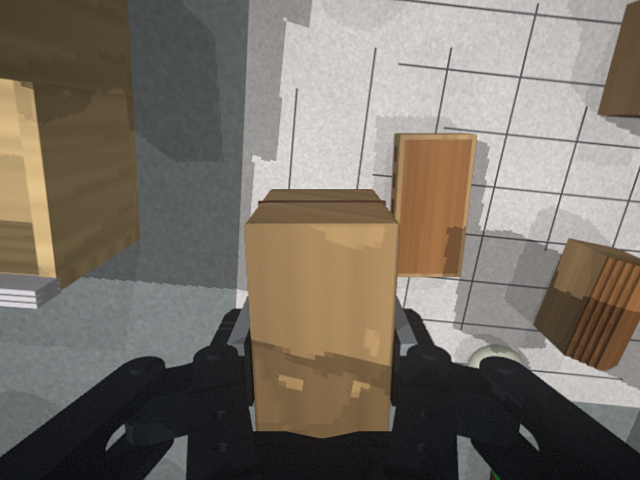

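Emit:
apply_moves --moves '[{"jaw":0,"offset":[2.6,-1.2,50],"rot":[0,0,0.3]},{"jaw":0,"offset":[0,0,60],"rot":[0,0,0]},{"jaw":0,"offset":[0,0,45],"rot":[0,0,0]},{"jaw":0,"offset":[0,0,10],"rot":[0,0,0]},{"jaw":0,"offset":[0,0,0],"rot":[0,0,0]}]'

```text
time_s: 22.28
eef_pos: [0.4659, -0.0305, 0.041]
eef_rot: [0.0, 0.998, 0.067, 0.0]
wrist_force: [-0.3, -0.3, -1.3]
opening: 0.51
grasp_force: 61.6
```

Run:
```python
from h import *
p,W,T=fixed()
plan([(464.8,-31,24.5,7.5,0)],step=60)
```

```text
22.325 [466.7 -30.9  41.9] 7.69
hall (array([ 478.4, -121.4]), array([113.8,  61.7]), 7.6, 31860) 0.0281
tA None 0
tB None 0
-> [464.8 -31.   24.5   7.5   0. ] 1 rows rot [ 0.07 -0.16  0.19] jaw 0
   [np.float64(-1.9), np.float64(-0.1), np.float64(17.4)]
rows 1
```

Emit:
apply_moves --moves '[{"jaw":0,"offset":[-1.5,-0.3,10],"rot":[0,0,0.1]},{"jaw":0,"offset":[0,0,7],"rot":[0,0,0]},{"jaw":0,"offset":[0,0,0],"rot":[0,0,0]},{"jaw":0,"offset":[0,0,0],"rot":[0,0,0]},{"jaw":0.75,"offset":[0,0,0],"rot":[0,0,0]}]'

```text
time_s: 22.95
eef_pos: [0.4634, -0.0308, 0.0232]
eef_rot: [0.0, 0.998, 0.066, 0.0]
wrist_force: [-0.1, -0.1, -0.1]
opening: 0.704
grasp_force: 0.0
```

Emit:
apply_moves --moves '[{"jaw":0.75,"offset":[0,0,0],"rot":[0,0,0]},{"jaw":0.75,"offset":[0,0,0],"rot":[0,0,0]},{"jaw":0.75,"offset":[0,0,-20],"rot":[0,0,0]},{"jaw":0.75,"offset":[0,0,-60],"rot":[0,0,0]},{"jaw":1,"offset":[0,0,-60],"rot":[0,0,0]}]'

```text
time_s: 23.58
eef_pos: [0.4626, -0.0305, 0.1642]
eef_rot: [-0.0, 0.998, 0.066, -0.001]
wrist_force: [2.2, 0.3, 1.3]
opening: 0.936
grasp_force: 0.0
```

Emit:
apply_moves --moves '[{"jaw":1,"offset":[30,0,-55],"rot":[0,0,0]},{"jaw":1,"offset":[30,0,-50],"rot":[0,0,0]},{"jaw":1,"offset":[0,0,0],"rot":[0,0,0]},{"jaw":1,"offset":[0,0,0],"rot":[0,0,0]},{"jaw":1,"offset":[0,0,0],"rot":[0,0,0]}]'

```text
time_s: 24.2
eef_pos: [0.5213, -0.0226, 0.266]
eef_rot: [-0.001, 0.998, 0.065, -0.002]
wrist_force: [0.2, -0.6, 0.8]
opening: 0.998
grasp_force: 0.0
```

Run:
```python
from h import *
p,W,T=fixed(); save(p,"g")
m=(np.hypot(W[...,0]-.463,W[...,1]+.031)<.075); print("cabin",rect(W[m],.045,.08))
plan([(502,341.5,240,9.5,1)],step=60)
```

```text
24.25 [521.4 -22.6 266.2] 7.51
hall (array([ 475.4, -121.9]), array([119.6,  61.6]), 7.6, 6788) 0.0281
tA (array([ 382.2, -384.1]), array([52.9, 19. ]), 14.6, 641) 0.0275
tB None 0
cabin (array([453.5,   4.7]), array([100.4,  44.7]), 7.0, 4780)
-> [502.  341.5 240.    9.5   1. ] 7 rows rot [-0.01  0.03 -0.28] jaw 1
   4.1,-51.9,3.8;4.3,-51.9,3.8;4.6,-51.9,3.8;4.8,-51.9,3.8;5.1,-51.8,3.8;5.3,-51.8,3.8;5.6,-51.8,3.7
rows 7
```

Emit:
apply_moves --moves '[{"jaw":1,"offset":[-32,-18,30],"rot":[0,0,0.5]},{"jaw":1,"offset":[-31.8,-18,50],"rot":[0,0,0]},{"jaw":1,"offset":[0,0,60],"rot":[0,0,0]},{"jaw":1,"offset":[0,0,30],"rot":[0,0,0]},{"jaw":1,"offset":[0,0,0],"rot":[0,0,0]}]'

```text
time_s: 24.88
eef_pos: [0.4518, 0.0055, 0.0952]
eef_rot: [-0.001, 0.998, 0.061, -0.003]
wrist_force: [0.1, -1.0, 0.5]
opening: 1.003
grasp_force: 0.0
```

Run:
```python
from h import *
p,W,T=fixed()
m=(np.hypot(W[...,0]-.4535,W[...,1]-.0047)<.075); print("cabin",rect(W[m],.045,.08))
plan([(453.5,4.7,24,7,1)],step=60)
```

```text
24.925 [453.7   5.   97.1] 7.01
hall (array([ 474.9, -121.6]), array([120.3,  61.8]), 7.5, 24174) 0.028
tA None 0
tB None 0
cabin (array([453.2,   5. ]), array([100.5,  44.2]), 7.0, 17767)
-> [453.5   4.7  24.    7.    1. ] 2 rows rot [-0.03  0.09  0.  ] jaw 1
   [np.float64(0.0), np.float64(0.2), np.float64(36.6)]
rows 2
```

Emit:
apply_moves --moves '[{"jaw":1,"offset":[0,0,45],"rot":[0,0,0]},{"jaw":1,"offset":[0,0,26],"rot":[0,0,0]},{"jaw":1,"offset":[0,0,0],"rot":[0,0,0]},{"jaw":0,"offset":[0,0,0],"rot":[0,0,0]},{"jaw":0,"offset":[0,0,0],"rot":[0,0,0]}]'

```text
time_s: 25.55
eef_pos: [0.4564, 0.0045, 0.0287]
eef_rot: [0.001, 0.998, 0.061, 0.002]
wrist_force: [0.9, 0.1, -0.3]
opening: 0.602
grasp_force: 0.0
```

Emit:
apply_moves --moves '[{"jaw":0,"offset":[0,0,0],"rot":[0,0,0]},{"jaw":0,"offset":[0,0,0],"rot":[0,0,0]},{"jaw":0,"offset":[0,0,-15],"rot":[0,0,0]},{"jaw":0,"offset":[2.6,18.3,0],"rot":[0,0,-0.2]},{"jaw":0,"offset":[2.7,18.3,0],"rot":[0,0,-0.3]}]'

```text
time_s: 26.18
eef_pos: [0.4653, -0.0312, 0.0433]
eef_rot: [0.0, 0.998, 0.066, 0.001]
wrist_force: [-0.6, 0.9, -1.8]
opening: 0.505
grasp_force: 61.4
```

Emit:
apply_moves --moves '[{"jaw":0,"offset":[0,0,10],"rot":[0,0,0]},{"jaw":0,"offset":[0,0,4],"rot":[0,0,0]},{"jaw":0,"offset":[0,0,0],"rot":[0,0,0]},{"jaw":0,"offset":[0,0,0],"rot":[0,0,0]},{"jaw":0,"offset":[0,0,0],"rot":[0,0,0]}]'

```text
time_s: 26.8
eef_pos: [0.4641, -0.0305, 0.0287]
eef_rot: [0.0, 0.998, 0.066, -0.001]
wrist_force: [-6.2, -2.5, 12.2]
opening: 0.506
grasp_force: 63.1
```

Run:
```python
from h import *
p,W,T=fixed();print(ctrl.get_obs()["wrist_force"])
m=(np.hypot(W[...,0]-.463,W[...,1]+.031)<.075)&(abs(W[...,1]+.031)<.045); print("cabin",rect(W[m],.045,.08))
plan([(463,-30.8,25,7.5,1)],step=60)
```

```text
26.85 [464.1 -30.5  28.7] 7.57
hall (array([ 472.8, -104.3]), array([120.1,  97. ]), 8.5, 34753) 0.0281
tA None 0
tB None 0
[-5.83068878 -2.18140581 12.96297311]
cabin (array([472.8, -28.5]), array([86.8, 78.4]), -26.3, 38063)
-> [463.  -30.8  25.    7.5   1. ] 1 rows rot [0.02 0.08 0.07] jaw 1
   [np.float64(-1.1), np.float64(0.1), np.float64(3.7)]
rows 1
```

Emit:
apply_moves --moves '[{"jaw":0,"offset":[0,0,-1],"rot":[0,0,0]},{"jaw":0.75,"offset":[0,0,0],"rot":[0,0,0]},{"jaw":0.75,"offset":[0,0,0],"rot":[0,0,0]},{"jaw":0.75,"offset":[0,0,0],"rot":[0,0,0]},{"jaw":0.75,"offset":[0,0,-20],"rot":[0,0,0]}]'

```text
time_s: 27.48
eef_pos: [0.4632, -0.0303, 0.0478]
eef_rot: [-0.001, 0.998, 0.066, -0.002]
wrist_force: [0.8, 0.0, 0.2]
opening: 0.75
grasp_force: 0.0
```

Emit:
apply_moves --moves '[{"jaw":0.75,"offset":[0,0,-60],"rot":[0,0,0]},{"jaw":1,"offset":[20,0,-60],"rot":[0,0,0]},{"jaw":1,"offset":[30,-20,-55],"rot":[0,0,0]},{"jaw":1,"offset":[0,-20,0],"rot":[0,0,0]},{"jaw":1,"offset":[0,0,0],"rot":[0,0,0]}]'

```text
time_s: 28.1
eef_pos: [0.5074, 0.0151, 0.2208]
eef_rot: [-0.0, 0.998, 0.067, 0.0]
wrist_force: [0.4, 0.6, -0.6]
opening: 1.001
grasp_force: 0.0
```

Run:
```python
from h import *
p,W,T=fixed(); save(p,"i")
m=(np.hypot(W[...,0]-.463,W[...,1]+.031)<.075)&(abs(W[...,1]+.031)<.045); print("cabin",rect(W[m],.045,.08))
plan([(502,341.5,240,9.5,1)],step=60)
```

```text
28.15 [506.9  14.5 220. ] 7.6
hall (array([ 475.1, -121.6]), array([119.9,  61.3]), 7.6, 8295) 0.028
tA None 0
tB None 0
cabin (array([461.3, -28.9]), array([100.4,  44.7]), 7.6, 6270)
-> [502.  341.5 240.    9.5   1. ] 6 rows rot [ 0.    0.01 -0.32] jaw 1
   6.4,-54.1,-3.3;6.7,-54.1,-3.3;7,-54.1,-3.3;7.3,-54,-3.3;7.6,-54,-3.3;7.9,-53.9,-3.3
rows 6
```

Emit:
apply_moves --moves '[{"jaw":0.8,"offset":[6.5,-54,-5],"rot":[0,0,-0.3]},{"jaw":0.8,"offset":[6.5,-54,-5],"rot":[0,0,-0.3]},{"jaw":0.8,"offset":[7,-54,-5],"rot":[0,0,-0.3]},{"jaw":0.8,"offset":[7.5,-54,-5],"rot":[0,0,-0.3]},{"jaw":0.8,"offset":[7.5,-54,-5],"rot":[0,0,-0.3]}]'

```text
time_s: 28.78
eef_pos: [0.5036, 0.287, 0.2443]
eef_rot: [0.0, 0.997, 0.078, -0.001]
wrist_force: [1.1, -0.5, -0.8]
opening: 0.801
grasp_force: 0.0
```

Emit:
apply_moves --moves '[{"jaw":0.8,"offset":[8,-54,0],"rot":[0,0,-0.3]},{"jaw":0.8,"offset":[0,0,0],"rot":[0,0,0]},{"jaw":0.8,"offset":[0,0,0],"rot":[0,0,0]},{"jaw":0.8,"offset":[0,0,0],"rot":[0,0,0]},{"jaw":0.8,"offset":[0,0,0],"rot":[0,0,0]}]'

```text
time_s: 29.4
eef_pos: [0.5038, 0.3397, 0.2455]
eef_rot: [0.0, 0.997, 0.08, -0.0]
wrist_force: [0.3, 0.0, 0.3]
opening: 0.801
grasp_force: 0.0
```

Run:
```python
from h import *
p,W,T=inbay(); plan([(501.7,341.6,37,9.5,1)])
```

```text
29.45 [503.8 339.9 245.6] 9.23 [ 0.4 -0.9  0.2]
blob (array([501.6, 341.6]), array([30.3, 30. ]), 9.8, 1578) 0.07983610825930698
-> [501.7 341.6  37.    9.5   1. ] 4 rows rot [ 0.    0.   -0.07] jaw 1
   [np.float64(-0.4), np.float64(-0.5), np.float64(52.2)]
rows 4
```

Emit:
apply_moves --moves '[{"jaw":0.8,"offset":[-1.8,-2,45],"rot":[0,0,-0.4]},{"jaw":0.8,"offset":[0,0,60],"rot":[0,0,0]},{"jaw":0.8,"offset":[0,0,60],"rot":[0,0,0]},{"jaw":0.8,"offset":[0,0,43],"rot":[0,0,0]},{"jaw":0.8,"offset":[0,0,0],"rot":[0,0,0]}]'

```text
time_s: 30.08
eef_pos: [0.498, 0.3391, 0.0326]
eef_rot: [0.002, 0.996, 0.084, -0.005]
wrist_force: [-1.2, -10.0, 0.5]
opening: 0.8
grasp_force: 0.0
```

Emit:
apply_moves --moves '[{"jaw":0,"offset":[0,0,0],"rot":[0,0,0]},{"jaw":0,"offset":[0,0,0],"rot":[0,0,0]},{"jaw":0,"offset":[0,0,0],"rot":[0,0,0]},{"jaw":0,"offset":[0,0,0],"rot":[0,0,0]},{"jaw":0,"offset":[0,0,0],"rot":[0,0,0]}]'

```text
time_s: 30.7
eef_pos: [0.5024, 0.3432, 0.039]
eef_rot: [-0.0, 0.996, 0.085, 0.001]
wrist_force: [-0.4, -0.7, 6.8]
opening: 0.347
grasp_force: 60.1
```

Run:
```python
from h import *
o=ctrl.get_obs(); print(o["time_s"],np.round(o["eef_pos"]*1000,1),round(yaw_of(Rt(o)),2),o["wrist_force"].round(1),o["opening"],o["grasp_force"])
x,y,z=o["eef_pos"]*1000
plan([(x,y,245,9.6,0),(606,-104.5,230,7.5,0)],step=60,turn=9.5)
```

```text
30.7 [502.4 343.2  39. ] 9.73 [-0.4 -0.7  6.8] 0.3472117073877855 60.0792521238327
-> [502.4 343.2 245.    9.6   0. ] 4 rows rot [-0.01 -0.04  0.03] jaw 0
   [np.float64(0.1), np.float64(0.0), np.float64(-51.5)]
-> [ 606.  -104.5  230.     7.5    0. ] 8 rows rot [0.   0.   0.26] jaw 0
   3.4,57.3,1.9;3.7,57.3,1.9;4,57.3,1.9;4.2,57.3,1.9;4.5,57.3,1.9;4.7,57.2,1.9;5,57.2,1.9;5.3,57.2,1.9
rows 12
```

Emit:
apply_moves --moves '[{"jaw":0,"offset":[0,0,-30],"rot":[0,0,0]},{"jaw":0,"offset":[0,0,-60],"rot":[0,0,0]},{"jaw":0,"offset":[0,0,-60],"rot":[0,0,0]},{"jaw":0,"offset":[0,0,-55],"rot":[0,0,0]},{"jaw":0,"offset":[3.5,57,0],"rot":[0,0,0.3]}]'

```text
time_s: 31.32
eef_pos: [0.5162, 0.2904, 0.2487]
eef_rot: [-0.002, 0.996, 0.085, 0.005]
wrist_force: [0.8, -1.3, -1.4]
opening: 0.346
grasp_force: 59.8
```

Emit:
apply_moves --moves '[{"jaw":0,"offset":[3.5,57.5,0],"rot":[0,0,0.3]},{"jaw":0,"offset":[4,57.5,0],"rot":[0,0,0.3]},{"jaw":0,"offset":[4,57.5,0],"rot":[0,0,0.3]},{"jaw":0,"offset":[4.5,57.5,0],"rot":[0,0,0.3]},{"jaw":0,"offset":[4.5,57.5,0],"rot":[0,0,0.3]}]'

```text
time_s: 31.95
eef_pos: [0.5784, 0.0047, 0.2421]
eef_rot: [-0.0, 0.998, 0.069, -0.0]
wrist_force: [1.4, -0.1, -1.6]
opening: 0.343
grasp_force: 59.8
```

Emit:
apply_moves --moves '[{"jaw":0,"offset":[5,57,0],"rot":[0,0,0.3]},{"jaw":0,"offset":[5,56,20],"rot":[0,0,0.3]},{"jaw":0,"offset":[0,0,20],"rot":[0,0,0]},{"jaw":0,"offset":[0,0,0],"rot":[0,0,0]},{"jaw":0,"offset":[0,0,0],"rot":[0,0,0]}]'

```text
time_s: 32.58
eef_pos: [0.6039, -0.1031, 0.2029]
eef_rot: [-0.0, 0.998, 0.065, -0.0]
wrist_force: [0.1, 0.8, -1.2]
opening: 0.341
grasp_force: 60.2
```

Run:
```python
from h import *
p,W,T=fixed()
h=np.radians(7.55); u=np.array([np.cos(h),np.sin(h)]); c=np.array([475,-121.9])+132.7*u
plan([(c[0],c[1],30,7.5,0)],step=60)
```

```text
32.625 [ 604.2 -103.1  203.4] 7.43
hall (array([506.7, -45.5]), array([5.2, 0.3]), 6.8, 15) 0.0251
tA (array([ 412.7, -416. ]), array([25.3,  3.6]), 66.3, 91) 0.0255
tB (array([ 548.5, -391.1]), array([38.8,  8. ]), 17.5, 269) 0.0248
-> [ 606.5 -104.5   30.     7.5    0. ] 3 rows rot [ 0.   -0.02 -0.02] jaw 0
   [np.float64(0.7), np.float64(0.5), np.float64(57.8)]
rows 3
```

Emit:
apply_moves --moves '[{"jaw":0,"offset":[2.1,1.6,50],"rot":[0,0,0]},{"jaw":0,"offset":[0,0,55],"rot":[0,0,0]},{"jaw":0,"offset":[0,0,45],"rot":[0,0,0]},{"jaw":0,"offset":[0,0,10],"rot":[0,0,0]},{"jaw":0,"offset":[0,0,0],"rot":[0,0,0]}]'

```text
time_s: 33.25
eef_pos: [0.607, -0.1054, 0.0437]
eef_rot: [0.0, 0.998, 0.064, 0.001]
wrist_force: [0.6, -0.4, -1.7]
opening: 0.345
grasp_force: 60.2
```

Emit:
apply_moves --moves '[{"jaw":0,"offset":[0,0,0],"rot":[0,0,0]},{"jaw":0,"offset":[0,0,0],"rot":[0,0,0]},{"jaw":0,"offset":[0,0,0],"rot":[0,0,0]},{"jaw":0,"offset":[0,0,0],"rot":[0,0,0]},{"jaw":0,"offset":[0,0,0],"rot":[0,0,0]}]'

```text
time_s: 33.88
eef_pos: [0.6062, -0.1059, 0.0426]
eef_rot: [-0.0, 0.998, 0.064, 0.0]
wrist_force: [0.1, -0.0, -2.2]
opening: 0.345
grasp_force: 60.2
```

Emit:
apply_moves --moves '[{"jaw":0,"offset":[0.3,-1.3,8],"rot":[0,0,0]},{"jaw":0,"offset":[0,0,4],"rot":[0,0,0]},{"jaw":0,"offset":[0,0,0],"rot":[0,0,0]},{"jaw":0,"offset":[0,0,0],"rot":[0,0,0]},{"jaw":0.7,"offset":[0,0,0],"rot":[0,0,0]}]'

```text
time_s: 34.5
eef_pos: [0.6067, -0.1047, 0.0309]
eef_rot: [0.0, 0.998, 0.064, 0.0]
wrist_force: [0.2, 0.6, 0.2]
opening: 0.539
grasp_force: 0.0
```

Emit:
apply_moves --moves '[{"jaw":0.7,"offset":[0,0,0],"rot":[0,0,0]},{"jaw":0.7,"offset":[0,0,0],"rot":[0,0,0]},{"jaw":0.7,"offset":[0,0,-20],"rot":[0,0,0]},{"jaw":0.7,"offset":[0,0,-60],"rot":[0,0,0]},{"jaw":1,"offset":[0,0,-60],"rot":[0,0,0]}]'

```text
time_s: 35.12
eef_pos: [0.6061, -0.1044, 0.1732]
eef_rot: [0.0, 0.998, 0.064, 0.0]
wrist_force: [0.8, -0.4, -0.3]
opening: 0.888
grasp_force: 0.0
```

Emit:
apply_moves --moves '[{"jaw":1,"offset":[0,50,-50],"rot":[0,0,0]},{"jaw":1,"offset":[-30,50,-50],"rot":[0,0,0]},{"jaw":1,"offset":[-30,0,0],"rot":[0,0,0]},{"jaw":1,"offset":[0,0,0],"rot":[0,0,0]},{"jaw":1,"offset":[0,0,0],"rot":[0,0,0]}]'

```text
time_s: 35.75
eef_pos: [0.5635, -0.1954, 0.2562]
eef_rot: [0.0, 0.998, 0.064, 0.001]
wrist_force: [-0.2, -0.4, 0.9]
opening: 0.997
grasp_force: 0.0
```

```bash
cat >> h.py <<'E'
def models():
    p,W,T=fixed()
    for n,c in dict(cabin=(.462,-.03),silo=(.471,-.41),tower=(.606,-.105),shed=(.414,-.277),step=(.608,-.267)).items():
        m=np.hypot(W[...,0]-c[0],W[...,1]-c[1])<(.052 if n in("tower","silo") else .08); Q=W[m]; Q=Q[Q[:,2]<.12]
        if len(Q): print(n,rect(Q,.035,.12),rect(Q,.056,.12),Q[:,2].max())
    return p,W,T
E
python3 - <<'E'
from h import *
p,W,T=models(); save(p,"j")
E
```

```text
35.8 [ 563.6 -195.2  255.8] 7.35
hall (array([ 472.2, -101.3]), array([120.5, 102.5]), 7.8, 7271) 0.028
tA None 0
tB (array([ 556.5, -415.8]), array([59.3, 59.1]), 86.8, 3002) 0.0281
cabin (array([461.2, -30.2]), array([101.3,  46. ]), 7.5, 5863) (array([461. , -29.9]), array([101.2,  45.4]), 7.6, 4734) 0.06187349155356009
silo (array([ 470.8, -408.3]), array([51.2, 49.5]), 24.2, 2959) (array([ 471. , -408.3]), array([50.5, 49.9]), -6.1, 2276) 0.07794399388927009
tower (array([ 604.9, -103.8]), array([30.7, 30.2]), -82.7, 1706) (array([ 604.9, -103.8]), array([30.7, 30.2]), -82.5, 1526) 0.07063639359692186
shed (array([ 414. , -277.5]), array([92.3, 47.5]), -4.5, 4541) (array([ 413.8, -277.4]), array([91.9, 38.1]), -4.1, 2936) 0.06798811535716287
step (array([ 607.4, -267.6]), array([80. , 47.3]), 4.0, 5468) (array([ 627.4, -266.2]), array([47.3, 40.1]), -85.8, 3054) 0.07296885446883689
```

View pics/j.png

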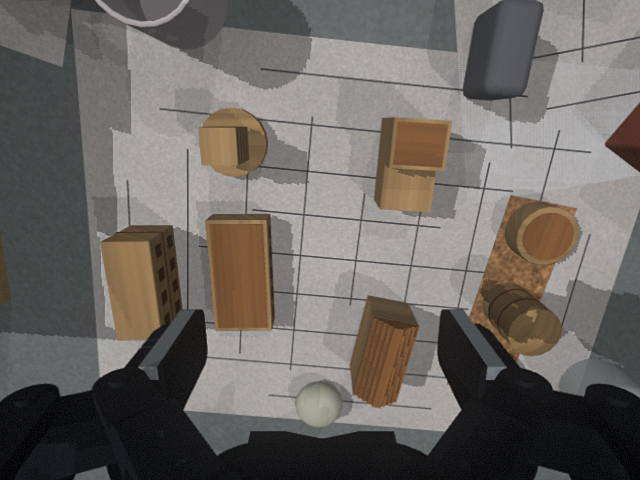

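Run:
```python
from h import *
plan([(607.4,-267.5,170,4,1)],step=60)
```

```text
-> [ 607.4 -267.5  170.     4.     1. ] 3 rows rot [ 0.   -0.01  1.12] jaw 1
   11.4,25.8,28.6;11.9,25.5,28.6;12.4,25.3,28.6
rows 3
```

Emit:
apply_moves --moves '[{"jaw":1,"offset":[11.5,26,28],"rot":[0,0,1.1]},{"jaw":1,"offset":[12,25.5,28],"rot":[0,0,1.1]},{"jaw":1,"offset":[12.5,25.3,28],"rot":[0,0,1.1]},{"jaw":1,"offset":[0,0,30],"rot":[0,0,0]},{"jaw":1,"offset":[0,0,0],"rot":[0,0,0]}]'

```text
time_s: 36.42
eef_pos: [0.6059, -0.2663, 0.1375]
eef_rot: [-0.002, 0.999, 0.035, -0.003]
wrist_force: [0.3, -0.4, 0.3]
opening: 1.002
grasp_force: 0.0
```

Run:
```python
from h import *
p,W,T=models()
plan([(607.4,-267.5,20,4,1)],step=60)
```

```text
36.475 [ 607.  -266.9  139.9] 4.08
hall (array([501.8, -97.6]), array([105.8,  61.5]), -80.7, 5749) 0.0279
tA None 0
tB (array([ 557.2, -416.7]), array([60.6, 58.6]), 44.4, 5483) 0.0281
cabin (array([490. , -48.6]), array([33.9,  3.9]), 7.8, 352) None 0.04770979656085933
silo (array([ 465.2, -420.6]), array([20.9, 10.5]), 49.1, 128) (array([ 465.2, -420.6]), array([20.9, 10.5]), 49.1, 128) 0.07684796885982248
tower (array([ 605.1, -104. ]), array([32.6, 30.5]), -82.8, 5036) (array([ 605.1, -104. ]), array([32.5, 30.5]), -82.6, 3654) 0.06949138232727783
shed (array([ 458.9, -279.2]), array([46.3, 11.1]), -81.8, 587) None 0.048238626473592866
step (array([ 607.8, -267.2]), array([80.4, 46.2]), 3.9, 9991) (array([ 627.6, -265.9]), array([46.1, 40.4]), -86.1, 6287) 0.07233023317621576
-> [ 607.4 -267.5   20.     4.     1. ] 2 rows rot [-0.07  0.08  0.04] jaw 1
   [np.float64(0.4), np.float64(0.5), np.float64(59.9)]
rows 2
```

Emit:
apply_moves --moves '[{"jaw":1,"offset":[0.5,0.5,50],"rot":[0,0,0]},{"jaw":1,"offset":[0,0,50],"rot":[0,0,0]},{"jaw":1,"offset":[0,0,20],"rot":[0,0,0]},{"jaw":1,"offset":[0,0,0],"rot":[0,0,0]},{"jaw":0,"offset":[0,0,0],"rot":[0,0,0]}]'

```text
time_s: 37.1
eef_pos: [0.6097, -0.2695, 0.0243]
eef_rot: [0.001, 0.999, 0.035, 0.002]
wrist_force: [0.6, -0.3, 0.4]
opening: 0.817
grasp_force: 0.0
```

Emit:
apply_moves --moves '[{"jaw":0,"offset":[0,0,0],"rot":[0,0,0]},{"jaw":0,"offset":[0,0,0],"rot":[0,0,0]},{"jaw":0,"offset":[0,0,0],"rot":[0,0,0]},{"jaw":0,"offset":[0,0,0],"rot":[0,0,0]},{"jaw":0,"offset":[0,0,0],"rot":[0,0,0]}]'

```text
time_s: 37.72
eef_pos: [0.6093, -0.2695, 0.0239]
eef_rot: [0.001, 0.999, 0.035, 0.002]
wrist_force: [-0.5, -0.1, 6.6]
opening: 0.534
grasp_force: 62.1
```

Run:
```python
from h import *
o=ctrl.get_obs(); print(o["time_s"],np.round(o["eef_pos"]*1000,1),round(yaw_of(Rt(o)),2),o["wrist_force"].round(1),o["opening"],o["grasp_force"])
x,y,z=o["eef_pos"]*1000
plan([(x,y,250,4,0),(650,278,270,2.5,0)],step=60,turn=9.5)
```

```text
37.725 [ 609.3 -269.5   23.9] 4.02 [-0.5 -0.1  6.6] 0.5340048393751713 62.09873288869858
-> [ 609.3 -269.5  250.     4.     0. ] 4 rows rot [ 0.03 -0.05  0.  ] jaw 0
   [np.float64(0.2), np.float64(0.1), np.float64(-56.5)]
-> [650.  278.  270.    2.5   0. ] 10 rows rot [0.   0.   0.15] jaw 0
   7.9,-54.3,-2;7.7,-54.4,-2;7.6,-54.4,-2;7.4,-54.4,-2;7.3,-54.4,-2;7.2,-54.4,-2;7,-54.5,-2;6.9,-54.5,-2;6.7,-54.5,-2;6.6,-54.5,-2
rows 14
```

Emit:
apply_moves --moves '[{"jaw":0,"offset":[0,0,-40],"rot":[0,0,0]},{"jaw":0,"offset":[0,0,-60],"rot":[0,0,0]},{"jaw":0,"offset":[0,0,-60],"rot":[0,0,0]},{"jaw":0,"offset":[0,0,-60],"rot":[0,0,0]},{"jaw":0,"offset":[7.5,-54.5,-6],"rot":[0,0,0.1]}]'

```text
time_s: 38.35
eef_pos: [0.6138, -0.2179, 0.2549]
eef_rot: [0.004, 0.999, 0.032, 0.005]
wrist_force: [1.0, 1.6, -2.6]
opening: 0.528
grasp_force: 61.9
```

Emit:
apply_moves --moves '[{"jaw":0,"offset":[7.5,-54.5,-5],"rot":[0,0,0.2]},{"jaw":0,"offset":[7.5,-54.5,-5],"rot":[0,0,0.2]},{"jaw":0,"offset":[7.5,-54.5,0],"rot":[0,0,0.2]},{"jaw":0,"offset":[7,-54.5,0],"rot":[0,0,0.2]},{"jaw":0,"offset":[7,-54.5,0],"rot":[0,0,0.2]}]'

```text
time_s: 38.98
eef_pos: [0.631, 0.0623, 0.258]
eef_rot: [0.0, 1.0, 0.025, 0.0]
wrist_force: [-0.1, -0.9, -2.4]
opening: 0.531
grasp_force: 61.9
```

Emit:
apply_moves --moves '[{"jaw":0,"offset":[7,-54.5,0],"rot":[0,0,0.2]},{"jaw":0,"offset":[7,-54.5,0],"rot":[0,0,0.2]},{"jaw":0,"offset":[6.5,-54.5,0],"rot":[0,0,0]},{"jaw":0,"offset":[6.5,-54.5,0],"rot":[0,0,0]},{"jaw":0,"offset":[0,0,0],"rot":[0,0,0]}]'

```text
time_s: 39.6
eef_pos: [0.6469, 0.2839, 0.2573]
eef_rot: [-0.001, 1.0, 0.025, -0.0]
wrist_force: [0.1, -0.6, -0.9]
opening: 0.528
grasp_force: 62.0
```

Run:
```python
from h import *
p,W,T=inbay(); save(p,"k")
plan([(650,278,36,2.5,0)],step=60,turn=9.5)
```

```text
39.65 [647.2 281.5 257.2] 2.71 [-0.9  0.1 -1.3]
-> [650.  278.   36.    2.5   0. ] 4 rows rot [0.   0.01 0.05] jaw 0
   [np.float64(0.7), np.float64(0.9), np.float64(55.3)]
rows 4
```

View pics/k.png

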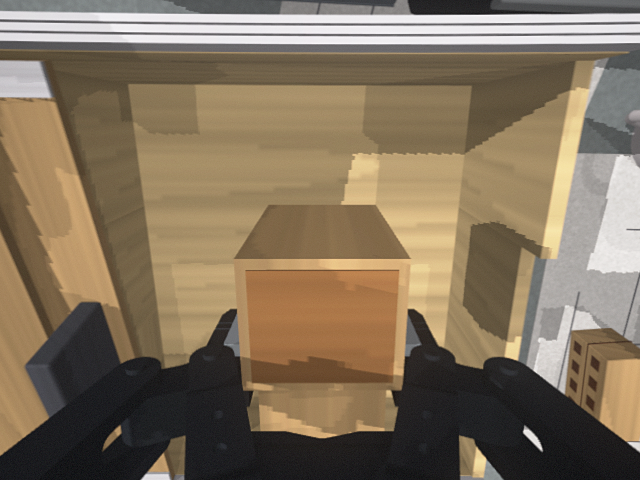

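Emit:
apply_moves --moves '[{"jaw":0,"offset":[0,0,50],"rot":[0,0,0]},{"jaw":0,"offset":[0,0,60],"rot":[0,0,0]},{"jaw":0,"offset":[0,0,60],"rot":[0,0,0]},{"jaw":0,"offset":[0,0,35],"rot":[0,0,0]},{"jaw":0,"offset":[0,0,0],"rot":[0,0,0]}]'

```text
time_s: 40.28
eef_pos: [0.6452, 0.2773, 0.0486]
eef_rot: [0.001, 1.0, 0.021, -0.004]
wrist_force: [0.7, -0.3, -1.9]
opening: 0.532
grasp_force: 62.0
```

Emit:
apply_moves --moves '[{"jaw":0,"offset":[0,0,0],"rot":[0,0,0]},{"jaw":0,"offset":[0,0,0],"rot":[0,0,0]},{"jaw":0,"offset":[0,0,4],"rot":[0,0,0]},{"jaw":0,"offset":[0,0,0],"rot":[0,0,0]},{"jaw":0,"offset":[0,0,0],"rot":[0,0,0]}]'

```text
time_s: 40.9
eef_pos: [0.648, 0.2797, 0.0485]
eef_rot: [0.0, 1.0, 0.022, 0.0]
wrist_force: [-0.1, 0.2, -1.5]
opening: 0.532
grasp_force: 62.0
```

Emit:
apply_moves --moves '[{"jaw":0,"offset":[0,0,8],"rot":[0,0,0]},{"jaw":0,"offset":[0,0,5],"rot":[0,0,0]},{"jaw":0,"offset":[0,0,0],"rot":[0,0,0]},{"jaw":0,"offset":[0,0,0],"rot":[0,0,0]},{"jaw":0.9,"offset":[0,0,0],"rot":[0,0,0]}]'

```text
time_s: 41.52
eef_pos: [0.6482, 0.2796, 0.0356]
eef_rot: [-0.0, 1.0, 0.022, 0.0]
wrist_force: [-0.5, 0.6, 0.1]
opening: 0.726
grasp_force: 0.0
```

Emit:
apply_moves --moves '[{"jaw":0.9,"offset":[0,0,0],"rot":[0,0,0]},{"jaw":0.9,"offset":[0,0,0],"rot":[0,0,0]},{"jaw":0.9,"offset":[0,0,-20],"rot":[0,0,0]},{"jaw":0.9,"offset":[0,0,-60],"rot":[0,0,0]},{"jaw":1,"offset":[0,0,-60],"rot":[0,0,0]}]'

```text
time_s: 42.15
eef_pos: [0.6479, 0.2796, 0.1781]
eef_rot: [-0.0, 1.0, 0.022, 0.0]
wrist_force: [1.4, 0.2, -0.1]
opening: 1.002
grasp_force: 0.0
```

Emit:
apply_moves --moves '[{"jaw":1,"offset":[0,0,-60],"rot":[0,0,0]},{"jaw":1,"offset":[-30,30,-10],"rot":[0,0,0]},{"jaw":1,"offset":[-30,30,0],"rot":[0,0,0]},{"jaw":1,"offset":[0,0,0],"rot":[0,0,0]},{"jaw":1,"offset":[0,0,0],"rot":[0,0,0]}]'

```text
time_s: 42.78
eef_pos: [0.5914, 0.2173, 0.247]
eef_rot: [-0.0, 1.0, 0.022, 0.001]
wrist_force: [-0.3, 0.8, -1.0]
opening: 1.001
grasp_force: 0.0
```

Run:
```python
from h import *
p,W,T=inbay(); save(p,"l")
plan([(414,-277,250,-4.4,1)],step=58)
```

```text
42.825 [591.5 217.5 246.6] 2.53 [-0.5 -0.3  0.5]
blob (array([646.7, 280.6]), array([79.8, 46.4]), 2.4, 6394) 0.0829332353797474
-> [ 414.  -277.   250.    -4.4    1. ] 10 rows rot [ 0.   -0.01  0.69] jaw 1
   -19.9,48.6,-0.4;-19.3,48.9,-0.4;-18.7,49.1,-0.4;-18.1,49.3,-0.4;-17.5,49.5,-0.4;-16.9,49.7,-0.4;-16.3,49.9,-0.4;-15.7,50.1,-0.4;-15.1,50.3,-0.4;-14.5,50.5,-0.3
rows 10
```

Stepped stands in the bay (646.7, 280.6). Now the shed.

Emit:
apply_moves --moves '[{"jaw":1,"offset":[-20,48.5,0],"rot":[0,0,0.7]},{"jaw":1,"offset":[-19.5,49,0],"rot":[0,0,0.7]},{"jaw":1,"offset":[-18.5,49,0],"rot":[0,0,0.7]},{"jaw":1,"offset":[-18,49.5,0],"rot":[0,0,0.7]},{"jaw":1,"offset":[-17.5,49.5,0],"rot":[0,0,0.7]}]'

```text
time_s: 43.45
eef_pos: [0.5024, -0.0314, 0.2459]
eef_rot: [0.0, 1.0, -0.008, 0.001]
wrist_force: [0.2, -1.9, -0.0]
opening: 1.002
grasp_force: 0.0
```

Emit:
apply_moves --moves '[{"jaw":1,"offset":[-17,49.5,0],"rot":[0,0,0.7]},{"jaw":1,"offset":[-16.5,50,0],"rot":[0,0,0.7]},{"jaw":1,"offset":[-15.5,50,0],"rot":[0,0,0.7]},{"jaw":1,"offset":[-15,50.5,20],"rot":[0,0,0.7]},{"jaw":1,"offset":[-14.5,50.5,40],"rot":[0,0,0.7]}]'

```text
time_s: 44.08
eef_pos: [0.4155, -0.2779, 0.1891]
eef_rot: [0.002, 0.999, -0.039, 0.002]
wrist_force: [0.7, -0.6, 0.6]
opening: 1.002
grasp_force: 0.0
```

Emit:
apply_moves --moves '[{"jaw":1,"offset":[0,0,30],"rot":[0,0,0]},{"jaw":1,"offset":[0,0,10],"rot":[0,0,0]},{"jaw":1,"offset":[0,0,0],"rot":[0,0,0]},{"jaw":1,"offset":[0,0,0],"rot":[0,0,0]},{"jaw":1,"offset":[0,0,0],"rot":[0,0,0]}]'

```text
time_s: 44.7
eef_pos: [0.415, -0.2749, 0.1489]
eef_rot: [0.001, 0.999, -0.039, 0.001]
wrist_force: [-0.9, 0.3, -0.1]
opening: 0.998
grasp_force: 0.0
```

Run:
```python
from h import *
p,W,T=models()
plan([(414,-277,20,-4.4,1)],step=58)
```

```text
44.75 [ 414.8 -274.9  148.7] -4.43
hall (array([ 472.3, -101.5]), array([120.4, 104.9]), 7.6, 18743) 0.0278
tA (array([ 387. , -404.9]), array([59.4, 58.8]), 6.0, 5552) 0.0281
tB (array([ 535.7, -414.1]), array([55.2, 18.6]), 83.6, 2597) 0.0277
cabin (array([417. , -57.7]), array([4.2, 1.6]), -8.3, 13) None 0.03616102221409223
silo (array([ 470.4, -408.5]), array([50.2, 49.9]), 11.1, 8453) (array([ 470.3, -408.6]), array([49.9, 49.7]), 11.1, 7248) 0.077574943129288
tower None None 0.0062023788686319525
shed (array([ 414. , -277.4]), array([90.5, 46.1]), -4.4, 10537) (array([ 414. , -277.3]), array([90.5, 36.8]), -4.4, 7780) 0.06820199911722835
step None None 0.003087866159261432
-> [ 414.  -277.    20.    -4.4    1. ] 3 rows rot [ 0.03 -0.03 -0.01] jaw 1
   [np.float64(-0.3), np.float64(0.7), np.float64(42.9)]
rows 3
```

Emit:
apply_moves --moves '[{"jaw":1,"offset":[-0.6,2.3,50],"rot":[0,0,0]},{"jaw":1,"offset":[0,0,55],"rot":[0,0,0]},{"jaw":1,"offset":[0,0,26],"rot":[0,0,0]},{"jaw":1,"offset":[0,0,0],"rot":[0,0,0]},{"jaw":0,"offset":[0,0,0],"rot":[0,0,0]}]'

```text
time_s: 45.38
eef_pos: [0.4142, -0.2778, 0.018]
eef_rot: [0.001, 0.999, -0.039, 0.001]
wrist_force: [-0.3, -0.1, -0.3]
opening: 0.82
grasp_force: 0.0
```

Emit:
apply_moves --moves '[{"jaw":0,"offset":[0,0,0],"rot":[0,0,0]},{"jaw":0,"offset":[0,0,0],"rot":[0,0,0]},{"jaw":0,"offset":[0,0,0],"rot":[0,0,0]},{"jaw":0,"offset":[0,0,0],"rot":[0,0,0]},{"jaw":0,"offset":[0,0,0],"rot":[0,0,0]}]'

```text
time_s: 46.0
eef_pos: [0.4145, -0.2782, 0.0184]
eef_rot: [0.001, 0.999, -0.039, 0.001]
wrist_force: [-0.4, -0.8, 6.5]
opening: 0.529
grasp_force: 62.1
```

Run:
```python
from h import *
o=ctrl.get_obs(); print(o["time_s"],np.round(o["eef_pos"]*1000,1),round(yaw_of(Rt(o)),2),o["wrist_force"].round(1),o["opening"],o["grasp_force"])
x,y,z=o["eef_pos"]*1000
plan([(x,y,250,-4.4,0),(515,276,260,2.5,0)],step=58,turn=9.5)
```

```text
46.0 [ 414.5 -278.2   18.4] -4.48 [-0.4 -0.8  6.5] 0.5292083131692052 62.12618440389633
-> [ 414.5 -278.2  250.    -4.4    0. ] 4 rows rot [ 0.04 -0.04 -0.02] jaw 0
   [np.float64(0.2), np.float64(0.1), np.float64(-57.9)]
-> [515.  276.  260.    2.5   0. ] 10 rows rot [ 0.    0.   -0.69] jaw 0
   5.8,-56,-1;6.4,-56,-1;7.1,-55.9,-1;7.8,-55.8,-1;8.5,-55.7,-1;9.1,-55.6,-1;9.8,-55.5,-1;10.5,-55.3,-1;11.1,-55.2,-1;11.8,-55.1,-1
rows 14
```

Emit:
apply_moves --moves '[{"jaw":0,"offset":[0,0,-40],"rot":[0,0,0]},{"jaw":0,"offset":[0,0,-60],"rot":[0,0,0]},{"jaw":0,"offset":[0,0,-60],"rot":[0,0,0]},{"jaw":0,"offset":[0,0,-60],"rot":[0,0,0]},{"jaw":0,"offset":[6,-56,-10],"rot":[0,0,-0.7]}]'

```text
time_s: 46.62
eef_pos: [0.4256, -0.2253, 0.2527]
eef_rot: [0.004, 0.999, -0.035, 0.004]
wrist_force: [1.0, -0.0, -0.9]
opening: 0.526
grasp_force: 62.3
```

Emit:
apply_moves --moves '[{"jaw":0,"offset":[6.5,-56,-5],"rot":[0,0,-0.7]},{"jaw":0,"offset":[7,-56,-5],"rot":[0,0,-0.7]},{"jaw":0,"offset":[8,-56,0],"rot":[0,0,-0.7]},{"jaw":0,"offset":[8.5,-55.5,0],"rot":[0,0,-0.7]},{"jaw":0,"offset":[9,-55.5,0],"rot":[0,0,-0.7]}]'

```text
time_s: 47.25
eef_pos: [0.4742, 0.0575, 0.2573]
eef_rot: [0.0, 1.0, -0.002, 0.001]
wrist_force: [1.3, 0.4, -1.7]
opening: 0.531
grasp_force: 62.3
```

Emit:
apply_moves --moves '[{"jaw":0,"offset":[10,-55.5,0],"rot":[0,0,-0.7]},{"jaw":0,"offset":[10.5,-55.5,0],"rot":[0,0,-0.7]},{"jaw":0,"offset":[11,-55,0],"rot":[0,0,-0.7]},{"jaw":0,"offset":[12,-55,0],"rot":[0,0,-0.7]},{"jaw":0,"offset":[0,0,0],"rot":[0,0,0]}]'

```text
time_s: 47.88
eef_pos: [0.5142, 0.2806, 0.2566]
eef_rot: [-0.0, 1.0, 0.024, 0.0]
wrist_force: [-0.2, -0.6, -1.9]
opening: 0.535
grasp_force: 62.3
```

Run:
```python
from h import *
p,W,T=inbay(); save(p,"m")
plan([(515,276,30,2.5,0)],step=58,turn=9.5)
```

```text
47.925 [514.2 278.7 256.5] 2.7 [ 0.2 -0.9 -2.3]
blob (array([637.5, 279.7]), array([62.8, 46.6]), 2.8, 5836) 0.08287340079076333
-> [515.  276.   30.    2.5   0. ] 4 rows rot [0.   0.   0.05] jaw 0
   [np.float64(0.2), np.float64(0.7), np.float64(56.6)]
rows 4
```

Emit:
apply_moves --moves '[{"jaw":0,"offset":[0,0,50],"rot":[0,0,0]},{"jaw":0,"offset":[0,0,60],"rot":[0,0,0]},{"jaw":0,"offset":[0,0,60],"rot":[0,0,0]},{"jaw":0,"offset":[0,0,40],"rot":[0,0,0]},{"jaw":0,"offset":[0,0,0],"rot":[0,0,0]}]'

```text
time_s: 48.55
eef_pos: [0.5118, 0.2749, 0.0435]
eef_rot: [0.001, 1.0, 0.021, -0.004]
wrist_force: [-0.6, -0.5, -0.7]
opening: 0.529
grasp_force: 62.3
```

Emit:
apply_moves --moves '[{"jaw":0,"offset":[0,0,0],"rot":[0,0,0]},{"jaw":0,"offset":[0,0,0],"rot":[0,0,0]},{"jaw":0,"offset":[0,0,4],"rot":[0,0,0]},{"jaw":0,"offset":[0,0,0],"rot":[0,0,0]},{"jaw":0,"offset":[0,0,0],"rot":[0,0,0]}]'

```text
time_s: 49.18
eef_pos: [0.5148, 0.2772, 0.0427]
eef_rot: [-0.0, 1.0, 0.022, 0.0]
wrist_force: [-0.6, 0.3, -1.2]
opening: 0.53
grasp_force: 62.3
```

Emit:
apply_moves --moves '[{"jaw":0,"offset":[0,0,8],"rot":[0,0,0]},{"jaw":0,"offset":[0,0,5],"rot":[0,0,0]},{"jaw":0,"offset":[0,0,0],"rot":[0,0,0]},{"jaw":0,"offset":[0,0,0],"rot":[0,0,0]},{"jaw":0.9,"offset":[0,0,0],"rot":[0,0,0]}]'

```text
time_s: 49.8
eef_pos: [0.5149, 0.2772, 0.0296]
eef_rot: [-0.0, 1.0, 0.022, 0.0]
wrist_force: [-0.7, 1.0, -0.9]
opening: 0.724
grasp_force: 0.0
```

Emit:
apply_moves --moves '[{"jaw":0.9,"offset":[0,0,0],"rot":[0,0,0]},{"jaw":0.9,"offset":[0,0,0],"rot":[0,0,0]},{"jaw":0.9,"offset":[0,0,-20],"rot":[0,0,0]},{"jaw":0.9,"offset":[0,0,-60],"rot":[0,0,0]},{"jaw":1,"offset":[0,0,-60],"rot":[0,0,0]}]'

```text
time_s: 50.42
eef_pos: [0.5146, 0.2771, 0.1722]
eef_rot: [-0.0, 1.0, 0.022, 0.0]
wrist_force: [0.6, 1.1, 0.7]
opening: 0.999
grasp_force: 0.0
```

Emit:
apply_moves --moves '[{"jaw":1,"offset":[0,0,-60],"rot":[0,0,0]},{"jaw":1,"offset":[10,-30,-60],"rot":[0,0,0]},{"jaw":1,"offset":[10,-30,-60],"rot":[0,0,0]},{"jaw":1,"offset":[0,0,0],"rot":[0,0,0]},{"jaw":1,"offset":[0,0,0],"rot":[0,0,0]}]'

```text
time_s: 51.05
eef_pos: [0.5303, 0.3331, 0.3408]
eef_rot: [-0.0, 1.0, 0.022, 0.0]
wrist_force: [-0.0, 0.4, -1.1]
opening: 0.995
grasp_force: 0.0
```

Run:
```python
from h import *
p,W,T=inbay(); save(p,"n")
m=(abs(W[...,0]-.563)<.06)&(abs(W[...,1]-.43)<.04)&(W[...,2]>.197)&(W[...,2]<.24); print("handle",rect(W[m],.197,.24),W[m][:,2].max())
plan([(562,429.8,192,2.5,1)],step=58,turn=9.5)
```

```text
51.1 [530.  332.7 339.4] 2.52 [-0.8 -0.2 -0.6]
blob (array([646.7, 280.4]), array([79.5, 47.1]), 2.4, 4584) 0.08313502391447175
blob (array([514. , 278.2]), array([90.8, 46.2]), 2.5, 3710) 0.07867386608900884
handle (array([563.9, 429.9]), array([62.4, 14.5]), 2.6, 2458) 0.2215930124635102
-> [562.  429.8 192.    2.5   1. ] 4 rows rot [0.01 0.02 0.  ] jaw 1
   [np.float64(9.1), np.float64(-23.9), np.float64(36.8)]
rows 4
```

View pics/n.png

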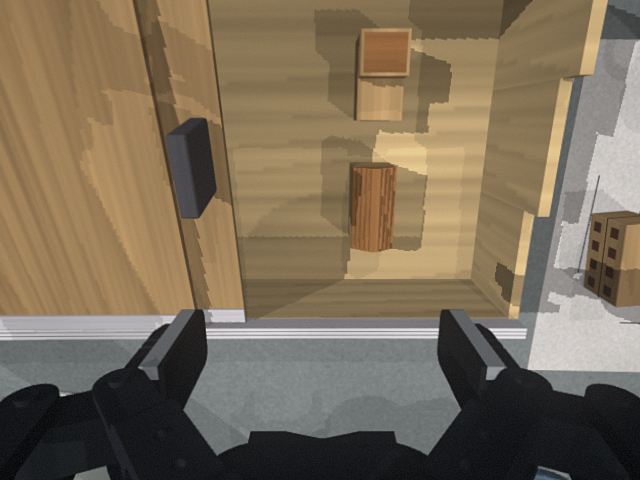

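Emit:
apply_moves --moves '[{"jaw":1,"offset":[18,-48,20],"rot":[0,0,0]},{"jaw":1,"offset":[18.4,-47.6,25],"rot":[0,0,0]},{"jaw":1,"offset":[0,0,50],"rot":[0,0,0]},{"jaw":1,"offset":[0,0,50],"rot":[0,0,0]},{"jaw":1,"offset":[0,0,2],"rot":[0,0,0]}]'

```text
time_s: 51.72
eef_pos: [0.5591, 0.4277, 0.1858]
eef_rot: [0.003, 1.0, 0.022, -0.006]
wrist_force: [-0.0, 0.3, 0.1]
opening: 1.002
grasp_force: 0.0
```

Emit:
apply_moves --moves '[{"jaw":0,"offset":[0,0,0],"rot":[0,0,0]},{"jaw":0,"offset":[0,0,0],"rot":[0,0,0]},{"jaw":0,"offset":[0,0,0],"rot":[0,0,0]},{"jaw":0,"offset":[0,0,0],"rot":[0,0,0]},{"jaw":0,"offset":[0,0,0],"rot":[0,0,0]}]'

```text
time_s: 52.35
eef_pos: [0.5635, 0.4294, 0.1949]
eef_rot: [0.001, 1.0, 0.022, 0.001]
wrist_force: [-1.4, -5.3, 5.4]
opening: 0.147
grasp_force: 59.8
```

Emit:
apply_moves --moves '[{"jaw":0,"offset":[0,20,0],"rot":[0,0,0]},{"jaw":0,"offset":[0,40,0],"rot":[0,0,0]},{"jaw":0,"offset":[0,45,0],"rot":[0,0,0]},{"jaw":0,"offset":[0,45,0],"rot":[0,0,0]},{"jaw":0,"offset":[0,45,0],"rot":[0,0,0]}]'

```text
time_s: 52.98
eef_pos: [0.5724, 0.2346, 0.1949]
eef_rot: [-0.001, 1.0, 0.022, 0.002]
wrist_force: [6.1, 4.2, 2.5]
opening: 0.151
grasp_force: 60.7
```

Emit:
apply_moves --moves '[{"jaw":0,"offset":[0,35,0],"rot":[0,0,0]},{"jaw":0,"offset":[0,20,0],"rot":[0,0,0]},{"jaw":0,"offset":[0,10,0],"rot":[0,0,0]},{"jaw":0,"offset":[0,5,0],"rot":[0,0,0]},{"jaw":0,"offset":[0,0,0],"rot":[0,0,0]}]'

```text
time_s: 53.6
eef_pos: [0.5757, 0.1641, 0.1949]
eef_rot: [0.0, 1.0, 0.022, 0.002]
wrist_force: [2.2, -1.8, 5.2]
opening: 0.147
grasp_force: 61.2
```

Emit:
apply_moves --moves '[{"jaw":0,"offset":[0,4,0],"rot":[0,0,0]},{"jaw":0,"offset":[0,3,0],"rot":[0,0,0]},{"jaw":0,"offset":[0,3,0],"rot":[0,0,0]},{"jaw":0,"offset":[0,0,0],"rot":[0,0,0]},{"jaw":0,"offset":[0,0,0],"rot":[0,0,0]}]'

```text
time_s: 54.22
eef_pos: [0.5761, 0.1549, 0.1949]
eef_rot: [0.0, 1.0, 0.022, 0.002]
wrist_force: [2.3, 0.1, 6.2]
opening: 0.152
grasp_force: 61.1
```

Emit:
apply_moves --moves '[{"jaw":0,"offset":[0,2,0],"rot":[0,0,0]},{"jaw":0,"offset":[0,1,0],"rot":[0,0,0]},{"jaw":0,"offset":[0,0,0],"rot":[0,0,0]},{"jaw":0,"offset":[0,0,0],"rot":[0,0,0]},{"jaw":0,"offset":[0,0,0],"rot":[0,0,0]}]'

```text
time_s: 54.85
eef_pos: [0.5762, 0.1546, 0.1949]
eef_rot: [-0.002, 1.0, 0.022, 0.002]
wrist_force: [4.3, 10.0, 5.1]
opening: 0.147
grasp_force: 61.0
```

Emit:
apply_moves --moves '[{"jaw":0,"offset":[0,1,0],"rot":[0,0,0]},{"jaw":0,"offset":[0,-2,0],"rot":[0,0,0]},{"jaw":0.6,"offset":[0,0,0],"rot":[0,0,0]},{"jaw":0.6,"offset":[0,0,0],"rot":[0,0,0]},{"jaw":1,"offset":[0,0,0],"rot":[0,0,0]}]'

```text
time_s: 55.48
eef_pos: [0.5747, 0.1531, 0.1927]
eef_rot: [0.0, 1.0, 0.022, -0.001]
wrist_force: [-0.4, -0.1, 0.3]
opening: 0.781
grasp_force: 0.0
```

Emit:
apply_moves --moves '[{"jaw":1,"offset":[0,0,-40],"rot":[0,0,0]},{"jaw":1,"offset":[0,0,-60],"rot":[0,0,0]},{"jaw":1,"offset":[0,40,-40],"rot":[0,0,0]},{"jaw":1,"offset":[-10,55,0],"rot":[0,0,0]},{"jaw":1,"offset":[-10,55,0],"rot":[0,0,0]}]'

```text
time_s: 56.1
eef_pos: [0.5614, 0.0013, 0.3337]
eef_rot: [0.0, 1.0, 0.022, 0.001]
wrist_force: [0.9, 0.2, -0.8]
opening: 1.0
grasp_force: 0.0
```

Emit:
apply_moves --moves '[{"jaw":1,"offset":[0,55,0],"rot":[0,0,0]},{"jaw":1,"offset":[0,55,0],"rot":[0,0,0]},{"jaw":1,"offset":[0,0,0],"rot":[0,0,0]},{"jaw":1,"offset":[0,0,0],"rot":[0,0,0]},{"jaw":1,"offset":[0,0,0],"rot":[0,0,0]}]'

```text
time_s: 56.72
eef_pos: [0.5665, -0.1057, 0.3331]
eef_rot: [-0.0, 1.0, 0.023, -0.0]
wrist_force: [-0.5, -0.2, 0.3]
opening: 1.001
grasp_force: 0.0
```

Run:
```python
from h import *
p,W,T=models(); save(p,"o")
m=(abs(W[...,0]-.577)<.06)&(abs(W[...,1]-.155)<.04)&(W[...,2]>.197)&(W[...,2]<.24); print("handle",rect(W[m],.197,.24))
p,W,T=shot("scene"); save(p,"p")
m=(abs(W[...,0]-.577)<.06)&(abs(W[...,1]-.155)<.04)&(W[...,2]>.2)&(W[...,2]<.24); print("handle",rect(W[m],.2,.24))
```

```text
56.775 [ 566.6 -105.7  333.2] 2.63
hall (array([ 472.2, -101.2]), array([120.8, 102.3]), 7.3, 4836) 0.0281
tA (array([ 386.9, -404.6]), array([58.6, 58.3]), 61.7, 1660) 0.0282
tB (array([ 556.4, -415.8]), array([59.4, 58.7]), 19.4, 2276) 0.0281
cabin (array([461.6, -29.6]), array([100.3,  45. ]), 7.4, 3608) (array([461.5, -29.3]), array([100.3,  44.3]), 7.7, 3174) 0.06224549753146347
silo (array([ 470.5, -408.7]), array([51.6, 49.4]), 17.5, 2234) (array([ 470.3, -408.8]), array([51.1, 49.4]), 16.3, 1697) 0.07736292600449152
tower (array([ 604.9, -103.6]), array([30.3, 30.2]), 7.3, 934) (array([ 604.9, -103.6]), array([30.3, 30.2]), 7.3, 903) 0.06964008542365474
shed None None 0.016409320822946716
step None None 0.004134087732265923
handle None
handle None
```

View pics/p.png

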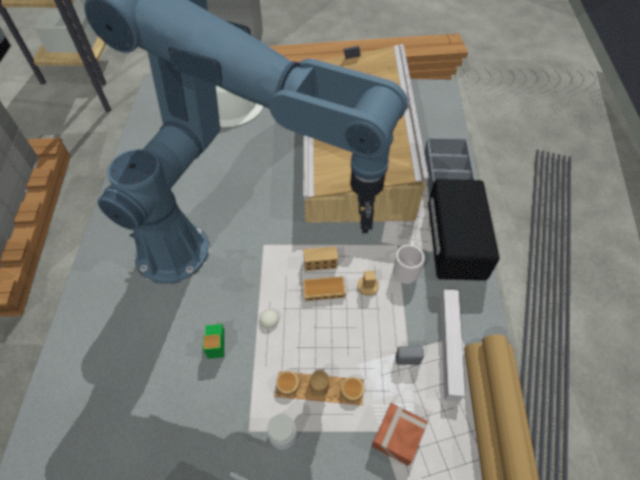

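View pics/o.png

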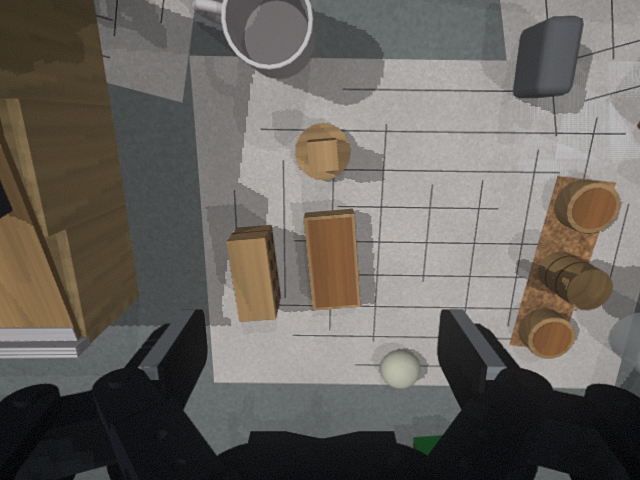

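Run:
```python
from h import *
p,W,T=shot("side")
m=(abs(W[...,0]-.577)<.07)&(abs(W[...,1]-.16)<.05)&(W[...,2]>.205)&(W[...,2]<.24); print("handle",rect(W[m],.2,.24))
print(ctrl.hand_in())
```

```text
handle (array([573.5, 154.1]), array([59.1, 20.1]), 2.4, 142)
the job is handed in; nothing more can be done
None
```

The job is done and handed in: the silo, cabin and tower stand on the drawing within about 2 mm of their marks by my last camera readings (the cabin was knocked aside once and put back), the shed and garage stand upright in the right-hand bay, and that door is back against its shut stop.

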